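Pack the pull hook and the tote under the cantilever tray

ROBOT

A 6-joint arm with a two-finger parallel gripper is mounted at the origin on a cart in front of the work surface, level with it; the furniture and walls round the work are solid. World frame = base frame: x ahead of the robot, y to its left, z up, the work surface at z = 0. Lengths are in mm, angles in rad, forces in N, time in s.
With the tool pointing down it reaches from about 325 to 900 mm from the base axis. Payload 3.5 kg.
Tool frame: the origin (TCP) lies midway between the tips of the shut fingers; the grasp point (between the pads) lies 19 mm behind it; z points along the fingers, y is the direction in which the jaws open and shut (so a half turn about z gives the same grasp; the last joint's range is limited). The gripper opens to 85 mm and grips with 20 to 120 N. Pads are 22 mm wide; open, the fingers measure 114 mm over their backs; the gripper's body (76 mm by 85 mm) begins 54 mm behind the grasp point. The pads swing forward as they close: fully open they stand 13 mm farther back than shut.
Start: joints at [1.075, 0.276, -0.026, 1.268, 0, 1.467], TCP at [239.241, 577.395, 200.113] pointing down, gripper open.
Joint ranges: [-3.12, 3.12], [-0.85, 1.88], [-1.08, 1.24], [-1.95, 2.15], [-1.57, 1.53], [-3.14, 3.14]. Speed limits (rad/s): [2.57, 2.57, 3.14, 3.14, 3.14, 3.14].

INTERFACE

Orientations are given as a unit quaternion [w, x, y, z].
In Python, from station import arm gives the robot as it stands.
- The arm moves only by the tool arm_command, never from a script. Its argument "moves" is a list of rows, each an object with "delta_pos": the shift along the tool's x, y, z in m, a list of three; "rotation": the turn, a rotation vector about the tool's x, y, z in rad, a list of three. A call has 1 to 8 rows; each row shifts and turns the pose as measured when the row begins, along the tool's axes as they then stand; what a row does not reach is not made up. A row lasts 1/8 s, in which the tool goes at most 62.5 mm and 10.7 degrees, less where a joint would pass 70% of its speed; a pose out of reach is approached as far as the arm can. A call with a gripper value outside its range is refused whole. "fingers" is the gripper command: -1 is fully open, 1 is shut, values between are in proportion, set as the call begins (left out, the last holds). The fingers move at their own pace and stop on an object; "force" is the grip in N (left out, the last holds). Time passes only in rows, so rows that do not move let the fingers close. It gives the time, the measured TCP pose, the force and the opening at its end, in the units of the state.
- arm.sense(): the state, without advancing time (a new reading comes with each control period).
- arm.camera(name): name is "scene" or "side" or "wrist"; returns the picture (384x512x3 uint8, red, green, blue); there is no depth.
- arm.camera_params(name): a dict with "intrinsics" (3x3 intrinsics, pixels), "k1" (the pictures are not rectified: a ray, as slopes to the right and down, at radius r is drawn at 1 + k1 r^2 times it, then the intrinsics apply), "eye" and "orientation" of the camera in the world. Camera axes: x right, y down, z forward; pixel columns grow to the right and rows downward; lengths in mm; the calibration is good to about 2 mm. A picture is of the moment at which its call begins: read the wrist's pose just before it. camera_params takes no time and is no camera call; for the wrist camera it gives the pose at the moment of the call.
- arm.close_job(): hands the job in, once; it reports no verdict.
The state is a dict: "time_s": time; "joint_pos": joint angles; "joint_velocities": joint speeds; "joint_efforts": joint torques, N m; "ee_pos": TCP position; "ee_rot": TCP orientation; "force": force on the tool from outside, world axes, zero at the start; "wrist_torque": the same for the moment, N m; "width": finger opening in mm.
Only numpy, scipy, OpenCV 4.12 (cv2) and the standard library are available. Lean on these libraries where they do the work, as an engineer would, in place of code of your own. Each camera call takes 0.05 s, during which the arm holds its last target.

TASK

Swing the kit box's tray up and over by its handle until it rests open, and then use the pull hook to draw the small tote at least 10 cm from where it stands, touching the tote only with the hook until then. Pack both the hook and the tote upright on the floor of the box, setting them down rather than dropping them, and swing the tray gently back, fully shut, with its batten still in it. Do not shift the scraps of wood lying about.

Things in the scene. Friction and masses are not known exactly. Their poses are not given: they have to be found in the camera images.
- kit_box: open plywood box fixed to the table, outside 246 (its x) x 196 (its y) x 100 mm high, walls and floor 8 mm, so the compartment inside is 230 x 180 mm. Origin: centre of its underside on the table. Closed, the tray covers it like a lid.
- compartment (a point): centre of the upper face of the box's floor, 8 mm above the table (and 92 mm below the rim); axes as the box's
- tray_swing (a joint): angle q (rad) of the two pairs of steel arms that carry the tray: 0 tray shut on the rim, 1.745 open at its stop. No spring or latch, little friction: below the top of the arc (q = 0.96) the tray falls shut by its weight, past it the tray falls open and stays. Arms and tray weigh about 0.7 kg.
- tray_handle (a point): middle of the tray's handle, a wooden bar 16 mm thick along the box's x, 104 mm free between its posts, 162 mm above the table when shut, 55 mm above the tray's floor and 26 mm above the tray's rim.
- tray_floor (a point): middle of the upper face of the tray's floor, under the handle. The tray is open, outside 246 x 196 x 36 mm, walls and floor 7 mm; axes as the box's. It stays level on its arc: with a = 0.960 - q each point lies 130*(sin a - 0.819) mm along the box's y and 130*(cos a - 0.574) mm up from its shut place (55 mm up at the top; open: 17 mm up, 198 mm towards the box's -y)
- tray_batten: pale loose batten lying in the tray beside the handle, 120 x 22 x 16 mm, to stay in the tray. Origin: centre of its underside
- pull_hook: loose tool that stands on the table. Dark wooden grip block 70 (x) x 24 (y) x 76 mm high on a foot 78 x 38 x 10 mm; from the block's front a 10 mm steel rod runs along +x, its middle 66 mm up, and is bent straight down 150 mm from the origin, its end level with the foot's underside. 194 mm long over all, about 0.2 kg. Origin: centre of the foot's underside. Take it by the block across its 24 mm.
- hook_end (a point): lower end of the bent-down rod, 150 mm along the hook's x from its origin, at the level of its underside
- tote: small open wooden tote, 112 (x) x 80 (y) x 48 mm, walls and floor 7 mm, about 0.3 kg, standing at the far side of the table. A partition 10 mm thick and 36 mm high at its middle divides it into two bays 44 (x) x 66 (y) mm, and over it runs a dowel along y on two posts (16 x 10 mm). 78 mm high over the posts. Origin: centre of its underside
- tote_dowel (a point): middle of the tote's dowel, 12 mm thick, along the tote's y, 58 mm free between its posts, 70 mm above the tote's underside; the tote can be lifted by it
- block_a: scrap wood block, 69 x 60 x 24 mm, loose; not to be shifted. Origin: centre of its underside, as for the other scraps
- block_b: scrap wood block, 68 x 71 x 24 mm, loose; not to be shifted
- cream_batten: cream scrap batten, 109 (x) x 42 (y) x 20 mm, loose; not to be shifted
- tan_block: tan scrap block, 73 x 100 x 26 mm, loose; not to be shifted
- red_block: red-brown scrap block, 100 x 80 x 23 mm, loose; not to be shifted
- offcut_12: small pale scrap, 46 x 58 x 14 mm, loose, on the right; not to be shifted
- offcut_13: small brown scrap, 42 x 48 x 10 mm, loose, on the right; not to be shifted

How it is judged:
By the outcome, as a careful person would: the job done as asked, in the order asked, and still so for the second after the job is handed in, with the robot touching nothing.
It also fails if it takes over 72 s, if anything falls off the work surface, if the arm or the gripper's body presses on something with over 40 N, if the wrist force passes 120 N, or if a joint passes its speed limit or range.

## Working session

There is one attempt and no reset: what is moved stays moved. The work goes in short steps, Python scripts to look and compute and a tool call to move; the robot and the scene stay as the last step left them, time stands still between calls to the robot, and variables do not carry over. Pictures are saved under pics/ and viewed, and the job is handed in when it is done.

Besides the shell and the picture viewer there is one more tool, called as name(argument=value, ...) on one line, values as JSON. arm_command: Moves the arm, as the interface text tells. Its arguments: {"type":"object","properties":{"moves":{"type":"array"},"fingers":{"type":"number"},"force":{"type":"number"}},"required":["moves"]}

```bash
ls; mkdir -p pics
python3 - <<'E'
from station import arm
import cv2
print(arm.sense())
for n in ["scene","side","wrist"]:
    p=arm.camera_params(n);print(n,p)
    cv2.imwrite(f"pics/{n}0.png",arm.camera(n)[:,:,::-1])
E
```

```text
pics
{'time_s': 0.0, 'joint_pos': array([ 1.07459225e+00,  2.77119518e-01, -2.79147434e-02,  1.26798260e+00,
        2.85417883e-06,  1.46740186e+00]), 'joint_velocities': array([ 0.00048463,  0.00018488,  0.00069706,  0.00064911, -0.00102831,
        0.00084807]), 'joint_efforts': array([-1.48961524e-03, -4.45506120e+01,  2.95202887e+01,  1.64510583e-02,
       -1.50652377e-04, -4.52673035e-06]), 'ee_pos': array([238.8362258 , 576.63901455, 198.9521857 ]), 'ee_rot': array([-3.29256476e-04,  1.95144408e-01,  9.80773892e-01, -1.06032173e-03]), 'force': array([-0.83301403,  0.41721925,  0.6781653 ]), 'wrist_torque': array([-0.03766477,  0.05819905,  0.01746751]), 'width': 85.69604061160796}
scene {'intrinsics': array([[396.02331667,   0.        , 252.55957675],
       [  0.        , 396.02331667, 196.16046347],
       [  0.        ,   0.        ,   1.        ]]), 'k1': -0.02468187838392571, 'eye': array([-431.35223759,  710.004722  ,  655.53180198]), 'orientation': array([ 0.24010364, -0.37110126,  0.74627604, -0.49770088])}
side {'intrinsics': array([[369.49772804,   0.        , 260.24481124],
       [  0.        , 369.49772804, 187.96711331],
       [  0.        ,   0.        ,   1.        ]]), 'k1': -0.043589826631083045, 'eye': array([  10.12261936, -845.09299744,  852.36349496]), 'orientation': array([-0.4330954 ,  0.84933768, -0.27179171,  0.13108451])}
wrist {'intrinsics': array([[272.36205584,   0.        , 253.39262045],
       [  0.        , 272.36205584, 194.2890383 ],
       [  0.        ,   0.        ,   1.        ]]), 'k1': -0.05606396117210608, 'eye': array([176.62479303, 603.42121823, 372.36453198]), 'orientation': array([0.11299004, 0.82369226, 0.5506387 , 0.07457431])}
```

View pics/scene0.png

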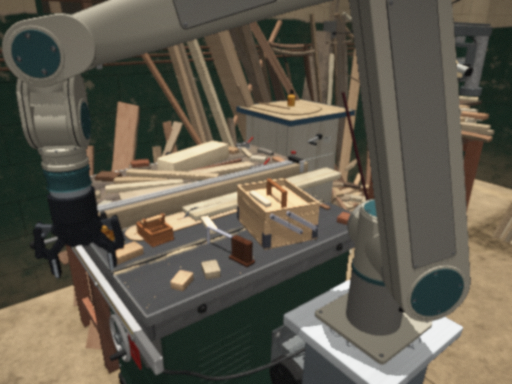

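View pics/side0.png

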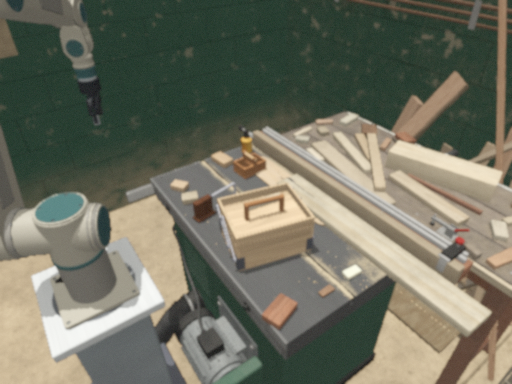

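View pics/wrist0.png

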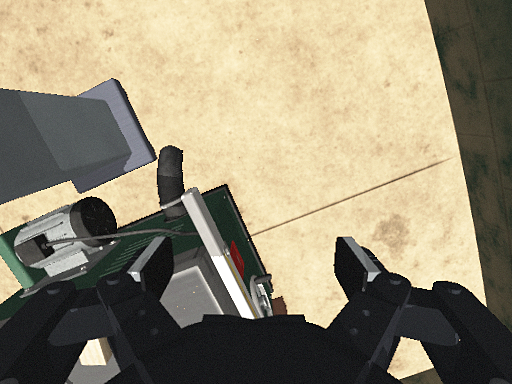

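The scene picture shows the box at about (278,208), the hook's block at (242,250) with its rod running to (207,222), and the tote at (155,228). The side picture shows the same things, and the wrist camera sees only the cart and floor. I'll enlarge both pictures.

```bash
cat > h.py <<'E'
import numpy as np, cv2
from scipy.spatial.transform import Rotation as R
from scipy.optimize import least_squares
from station import arm
def RQ(q): return R.from_quat([q[1],q[2],q[3],q[0]])
def proj(p,P):
    c=(RQ(p["orientation"]).inv().apply(np.atleast_2d(P)-p["eye"]))
    s=c[:,:2]/c[:,2:3]; s=s*(1+p["k1"]*(s**2).sum(1,keepdims=True)); K=p["intrinsics"]
    return s*[K[0,0],K[1,1]]+[K[0,2],K[1,2]]
def ray(p,uv):
    K=p["intrinsics"]; d=(np.array(uv,float)-[K[0,2],K[1,2]])/[K[0,0],K[1,1]]; s=d.copy()
    for _ in range(20): s=d/(1+p["k1"]*(s@s))
    return RQ(p["orientation"]).apply([s[0],s[1],1])
def at_z(p,uv,z):
    d=ray(p,uv); return p["eye"]+d*(z-p["eye"][2])/d[2]
def crop(img,x0,y0,x1,y1,f,name):
    c=cv2.resize(img[y0:y1,x0:x1],None,fx=f,fy=f,interpolation=cv2.INTER_CUBIC)
    cv2.imwrite(name,c)
def snap(n,name):
    p=arm.camera_params(n); im=arm.camera(n)[:,:,::-1].copy(); cv2.imwrite(f"pics/{name}.png",im); return p,im
def box(l,w,h): return np.array([[sx*l/2,sy*w/2,z] for z in (0,h) for sx in(-1,1) for sy in(-1,1)],float)
def place(pts,x,y,yaw,z=0): return R.from_euler('z',yaw).apply(np.atleast_2d(pts))+[x,y,z]
E
python3 - <<'E'
from h import *
a=cv2.imread("pics/scene0.png"); crop(a,100,160,360,300,3,"pics/s0z.png")
b=cv2.imread("pics/side0.png"); crop(b,140,110,400,330,3,"pics/d0z.png")
E
```

```text
(no output)
```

View pics/s0z.png

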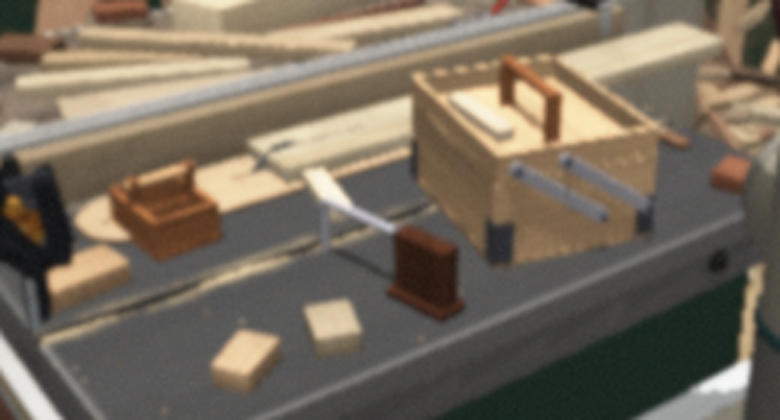

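View pics/d0z.png

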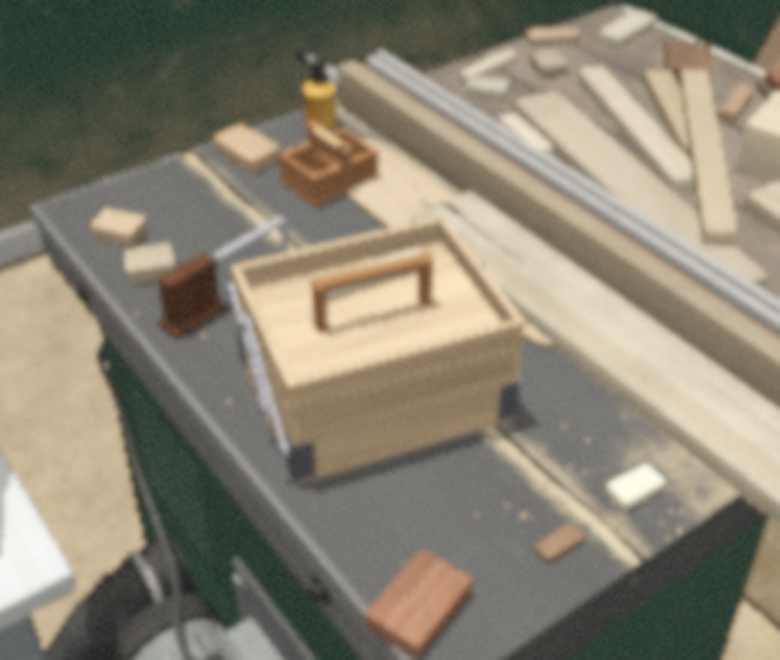

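Run:
```python
from h import *
s=arm.camera_params("scene"); d=arm.camera_params("side")
S=lambda x,y:(100+x/3,160+y/3); D=lambda x,y:(140+x/3,110+y/3)
for nm,uv,z in [("cream L",(305,170),20),("cream mid",(325,187),20),("cream R",(350,205),0),("hookend",(325,250),0),("hookblocktop",(425,232),76),("block foot",(440,317),0),("box c",(500,265),0),("box L",(413,80),136),("box near top",(500,155),136),("box R top",(655,130),136),("tote",(165,258),0),("toteR",(220,240),0)]:
    P=at_z(s,S(*uv),z); q=proj(d,P)[0]; print(nm,P.round(),"side crop",((q-[140,110])*3).round())
for nm,uv,z in [("boxnear",(290,385),136),("box L",(235,270),136),("box far",(440,225),136),("box R",(520,320),136),("hook end",(283,220),66),("tote c",(320,205),0),("tote R",(375,160),48),("toteL",(283,160),48),("block foot",(175,335),0),("red",(420,600),23),("tan",(245,145),26),("a",(118,222),24),("b",(150,258),24),("o12",(635,485),14),("o13",(560,540),10)]:
    P=at_z(d,D(*uv),z); q=proj(s,P)[0]; print(nm,P.round(),"scene crop",((q-[100,160])*3).round())
```

```text
cream L [714.  56.  20.] side crop [414. 231.]
cream mid [660.  61.  20.] side crop [377. 244.]
cream R [636.  42.   0.] side crop [371. 271.]
hookend [562. 122.   0.] side crop [286. 261.]
hookblocktop [418.  90.  76.] side crop [191. 267.]
block foot [379. 100.   0.] side crop [164. 326.]
box c [422. -13.   0.] side crop [244. 365.]
box L [640. -54. 136.] side crop [423. 217.]
box near top [417.  -4. 136.] side crop [226. 267.]
box R top [ 367. -180.  136.] side crop [273. 381.]
tote [650. 271.   0.] side crop [283. 185.]
toteR [651. 205.   0.] side crop [310. 207.]
boxnear [ 377. -194.  136.] scene crop [657. 124.]
box L [422. -14. 136.] scene crop [504. 151.]
box far [646. -77. 136.] scene crop [426.  74.]
box R [ 610. -250.  136.] scene crop [553.  54.]
hook end [560. 119.  66.] scene crop [326. 197.]
tote c [665. 201.   0.] scene crop [218. 234.]
tote R [747. 187.  48.] scene crop [193. 167.]
toteL [647. 261.  48.] scene crop [172. 218.]
block foot [382.  78.   0.] scene crop [456. 309.]
red [ 383. -386.   23.] scene crop [755. 169.]
tan [641. 357.  26.] scene crop [ 90. 264.]
a [414. 293.  24.] scene crop [250. 346.]
b [413. 199.  24.] scene crop [337. 314.]
o12 [ 638. -400.   14.] scene crop [617. 108.]
o13 [ 535. -403.   10.] scene crop [673. 135.]
```

Run:
```python
from h import *
b=cv2.imread("pics/side0.png"); crop(b,185,140,275,230,8,"pics/d0y.png")
b=cv2.imread("pics/scene0.png"); crop(b,120,200,260,290,5,"pics/s0y.png")
```

```text
(no output)
```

View pics/d0y.png

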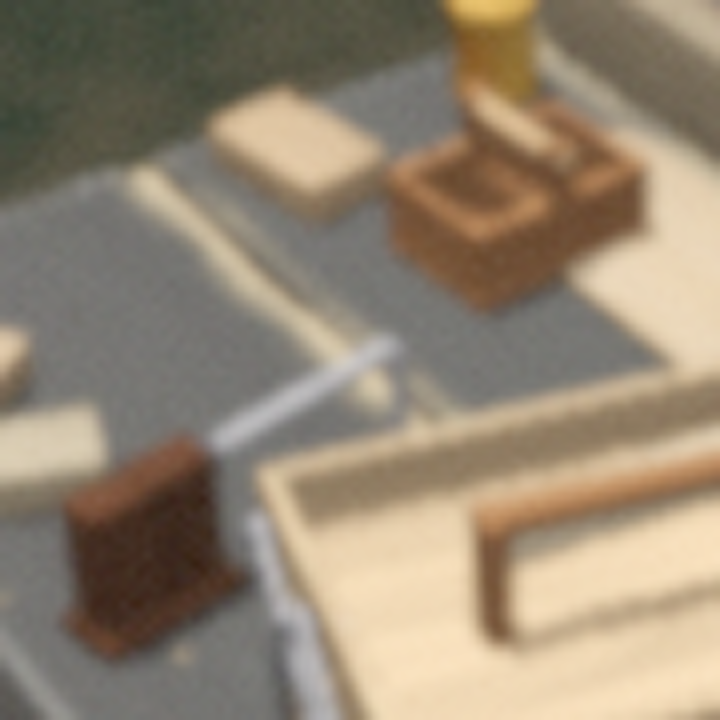

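View pics/s0y.png

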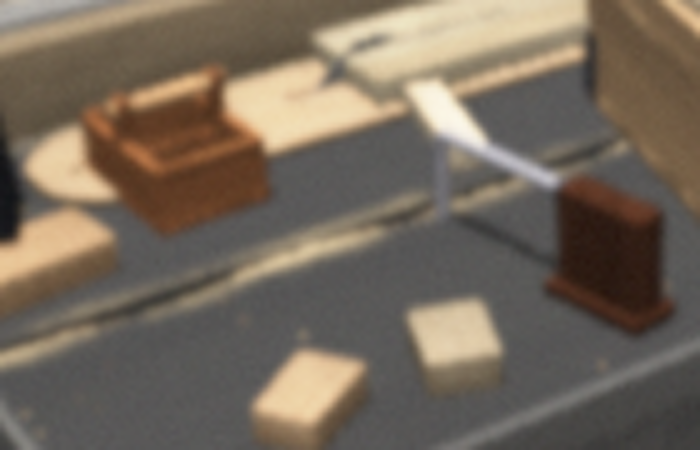

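```bash
cat >> h.py <<'E'
def Rt(th): return np.array([[np.cos(th),np.sin(th),0],[np.sin(th),-np.cos(th),0],[0,0,-1.]])
def cur():
    s=arm.sense(); return s,s["ee_pos"],RQ(s["ee_rot"]).as_matrix()
def rows(tgts,start=None):
    """tgts: list of (pos,th or None,n rows)"""
    s,p,M=cur() if start is None else (None,)+start
    out=[]
    from scipy.spatial.transform import Slerp
    for pos,th,n in tgts:
        M2=Rt(th); sl=Slerp([0,1],R.from_matrix([M,M2])); p2=np.array(pos,float)
        pa,Ma=p,M
        for i in range(1,n+1):
            pb=p+(p2-p)*i/n; Mb=sl(i/n).as_matrix()
            out.append((np.round(Ma.T@(pb-pa)/1000,4).tolist(),np.round(R.from_matrix(Ma.T@Mb).as_rotvec(),3).tolist()))
            pa,Ma=pb,Mb
        p,M=p2,M2
    for k,(a,b) in enumerate(out): print(k,a,b, "LONG" if np.linalg.norm(a)>.0625 or np.linalg.norm(b)>.186 else "")
def st():
    s,p,M=cur(); print("t",round(s["time_s"],2),"tcp",p.round(1),"th",round(float(np.degrees(np.arctan2(M[1,0],M[0,0]))),2),"tilt",M[:2,2].round(4),"F",s["force"].round(1),"w",round(s["width"],1),"j",s["joint_pos"].round(2))
E
python3 - <<'E'
from h import *
st(); rows([((500,60,340),np.radians(172),14)])
E
```

```text
t 0.15 tcp [238.9 576.8 199.2] th 157.49 tilt [-0.0009 -0.0015] F [-0.5  0.5  0.4] w 85.6 j [ 1.07  0.28 -0.03  1.27  0.    1.47]
0 [-0.0314, -0.027, -0.01] [-0.0, -0.0, -0.018] 
1 [-0.0309, -0.0275, -0.01] [-0.0, -0.0, -0.018] 
2 [-0.0304, -0.0281, -0.01] [-0.0, -0.0, -0.018] 
3 [-0.0298, -0.0286, -0.01] [-0.0, -0.0, -0.018] 
4 [-0.0293, -0.0292, -0.01] [-0.0, -0.0, -0.018] 
5 [-0.0288, -0.0297, -0.01] [-0.0, -0.0, -0.018] 
6 [-0.0283, -0.0302, -0.01] [-0.0, -0.0, -0.018] 
7 [-0.0277, -0.0307, -0.01] [-0.0, -0.0, -0.018] 
8 [-0.0271, -0.0312, -0.01] [-0.0, -0.0, -0.018] 
9 [-0.0266, -0.0317, -0.01] [-0.0, -0.0, -0.018] 
10 [-0.026, -0.0322, -0.01] [-0.0, -0.0, -0.018] 
11 [-0.0254, -0.0326, -0.01] [-0.0, -0.0, -0.018] 
12 [-0.0248, -0.0331, -0.01] [-0.0, -0.0, -0.018] 
13 [-0.0242, -0.0335, -0.0101] [-0.0, -0.0, -0.018]
```

arm_command(moves=[{"delta_pos":[-0.032,-0.027,-0.018],"rotation":[0,0,-0.018]},{"delta_pos":[-0.031,-0.028,-0.018],"rotation":[0,0,-0.018]},{"delta_pos":[-0.031,-0.028,-0.018],"rotation":[0,0,-0.018]},{"delta_pos":[-0.03,-0.029,-0.018],"rotation":[0,0,-0.018]},{"delta_pos":[-0.03,-0.03,-0.018],"rotation":[0,0,-0.018]},{"delta_pos":[-0.029,-0.03,-0.018],"rotation":[0,0,-0.018]},{"delta_pos":[-0.029,-0.03,-0.018],"rotation":[0,0,-0.018]},{"delta_pos":[-0.028,-0.031,-0.015],"rotation":[0,0,-0.018]}], fingers=-1)

```text
time_s: 1.15
ee_pos: [393.3, 270.8, 340.2]
ee_rot: [-0.002, 0.119, 0.993, -0.004]
force: [0.6, -0.7, 0.3]
width: 85.2
```

Run:
```python
from h import *
st(); rows([((490,60,350),np.radians(172),7)])
```

```text
t 1.15 tcp [393.3 270.8 340.2] th 166.37 tilt [-0.0053 -0.0083] F [ 0.6 -0.7  0.3] w 85.2 j [ 0.47 -0.02 -0.08  1.52 -0.    0.71]
0 [-0.0205, -0.026, -0.0012] [-0.001, -0.001, -0.014] 
1 [-0.0202, -0.0263, -0.0013] [-0.001, -0.001, -0.014] 
2 [-0.0198, -0.0266, -0.0013] [-0.001, -0.001, -0.014] 
3 [-0.0194, -0.0269, -0.0013] [-0.001, -0.001, -0.014] 
4 [-0.019, -0.0271, -0.0013] [-0.001, -0.001, -0.014] 
5 [-0.0186, -0.0274, -0.0014] [-0.001, -0.001, -0.014] 
6 [-0.0183, -0.0276, -0.0014] [-0.001, -0.001, -0.014]
```

Run:
```python
from h import *
import pickle
p,im=snap("wrist","w1"); pickle.dump(p,open("w1.pkl","wb")); st()
cv2.imwrite("pics/w1z.png",cv2.resize(im,(800,600),interpolation=cv2.INTER_CUBIC))
```

```text
t 1.2 tcp [396.1 267.6 342.3] th 166.18 tilt [-0.0005 -0.0106] F [ 1.3 -0.9  0.9] w 85.6 j [ 0.47 -0.03 -0.08  1.52 -0.01  0.71]
```

View pics/w1z.png

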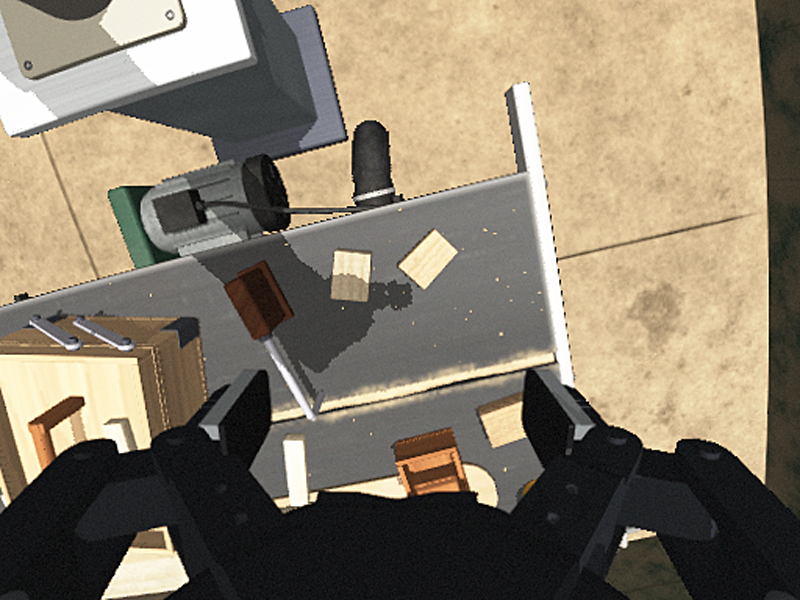

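arm_command(moves=[{"delta_pos":[-0.02,-0.026,-0.001],"rotation":[0,0,-0.014]},{"delta_pos":[-0.02,-0.026,-0.001],"rotation":[0,0,-0.014]},{"delta_pos":[-0.02,-0.027,-0.001],"rotation":[0,0,-0.014]},{"delta_pos":[-0.02,-0.027,-0.001],"rotation":[0,0,-0.014]},{"delta_pos":[-0.019,-0.027,-0.001],"rotation":[0,0,-0.014]},{"delta_pos":[-0.019,-0.027,-0.001],"rotation":[0,0,-0.014]},{"delta_pos":[-0.018,-0.027,-0.001],"rotation":[0,0,-0.014]}])

```text
time_s: 2.08
ee_pos: [493.9, 51.7, 350.1]
ee_rot: [-0.001, 0.07, 0.998, -0.005]
force: [-0.1, -0.5, -0.7]
width: 85.7
```

Run:
```python
from h import *
import pickle
st();p,im=snap("wrist","w2"); pickle.dump(p,open("w2.pkl","wb")); st()
cv2.imwrite("pics/w2z.png",cv2.resize(im,(800,600),interpolation=cv2.INTER_CUBIC))
p,im=snap("scene","s2")
crop(im,100,160,360,300,3,"pics/s2z.png")
```

```text
t 2.08 tcp [493.9  51.7 350.1] th 171.97 tilt [-0.0021 -0.0096] F [-0.1 -0.5 -0.7] w 85.7 j [-0.02  0.01 -0.03  1.54 -0.01  0.12]
t 2.12 tcp [495.8  48.6 349.9] th 171.84 tilt [-0.0008 -0.0127] F [ 3.  -1.7  0.1] w 85.6 j [-0.02  0.01 -0.03  1.54 -0.01  0.12]
```

View pics/w2z.png

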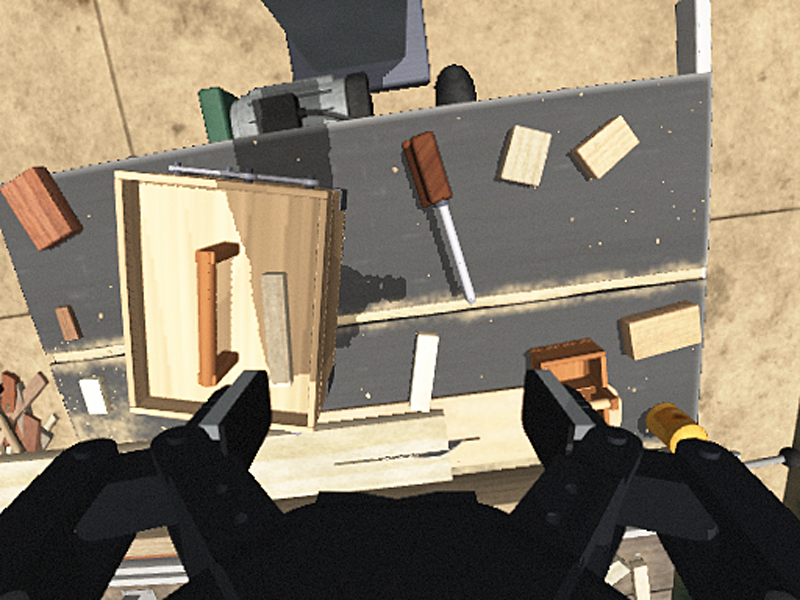

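The wrist picture shows everything: the tray rim corners near (115,171), (338,190), (130,412) and (317,430), the handle at x≈207, the batten at (275,327), and the hook from (428,170) to (472,300). The tote is at about (575,375) and the cream batten at (425,370). I'll crop it for precise corners.

Run:
```python
from h import *
im=cv2.imread("pics/w2.png")
crop(im,60,95,230,285,4,"pics/w2a.png")
crop(im,250,75,350,200,6,"pics/w2b.png")
crop(im,255,185,455,285,4,"pics/w2c.png")
```

```text
(no output)
```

View pics/w2a.png

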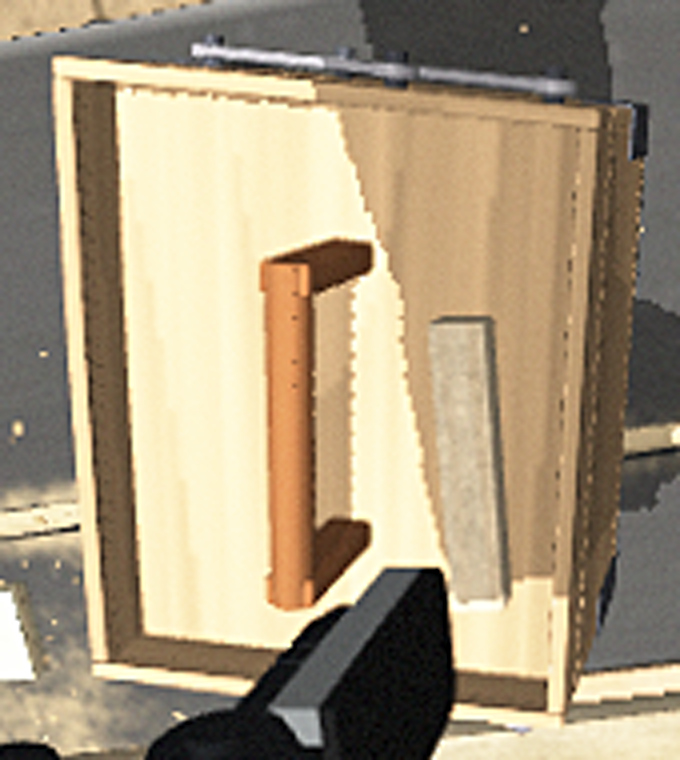

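View pics/w2b.png

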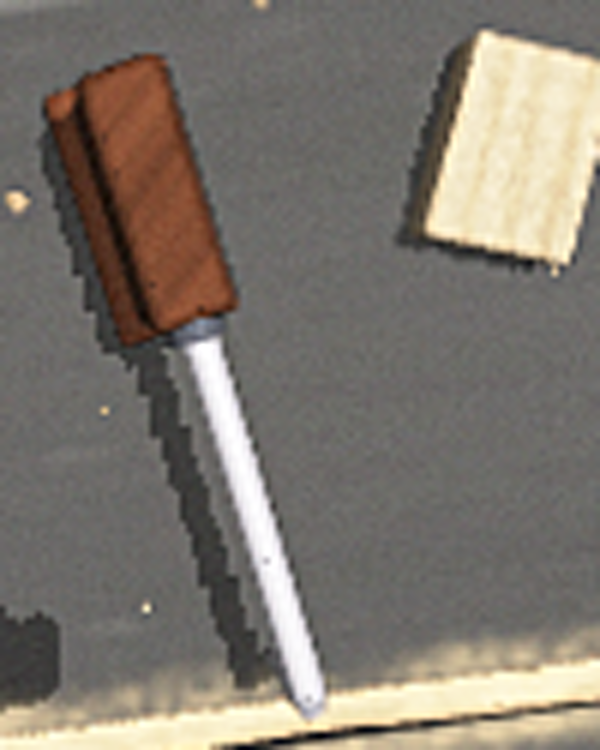

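View pics/w2c.png

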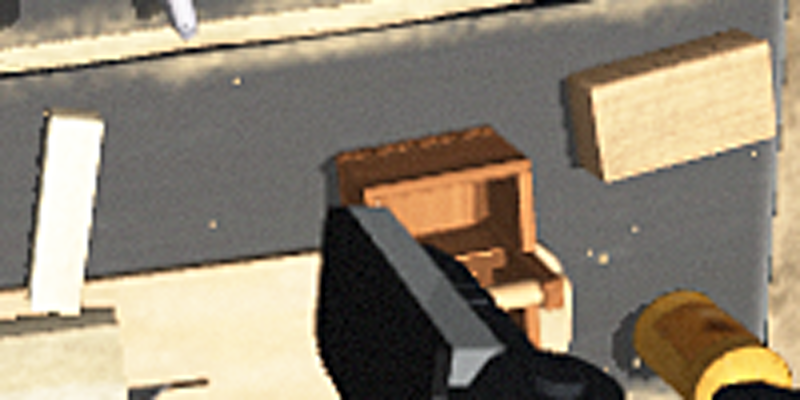

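Run:
```python
from h import *
import pickle
w=pickle.load(open("w2.pkl","rb"))
A=lambda x,y:((x+.5)/4-.5+60,(y+.5)/4-.5+95); B=lambda x,y:((x+.5)/6-.5+250,(y+.5)/6-.5+75); C=lambda x,y:((x+.5)/4-.5+255,(y+.5)/4-.5+185)
f=lambda L,z,pts:print(L,*[at_z(w,p,z)[:2].round(1) for p in pts])
f("tray",136,[A(53,57),A(601,108),A(93,662),A(566,721)])
f("handle",170,[A(285,262),A(292,605)])
f("hook top",76,[B(80,95),B(160,55),B(238,302),B(158,335)])
f("rod",66,[B(312,708)])
f("tote top",48,[C(365,188),C(528,160)]); f("tote bot",0,[C(338,158),C(490,125)])
f("tote rt",48,[C(537,250)])
f("dowel",76,[C(500,298),C(543,290)])
f("cream",20,[C(50,115),C(104,118),C(78,316),C(30,312)])
f("tan",26,[C(588,88),C(770,45),C(777,135),C(606,182)])
f("bb",24,[B(480,30),B(425,235),B(570,265)])
def fit(l,wd,z,obs,x0,mirror=None):
    loc=np.array([[-l/2,-wd/2],[-l/2,wd/2],[l/2,-wd/2],[l/2,wd/2]])
    def r(v): return (proj(w,place(np.c_[loc,np.full(4,z)],*v))-np.array(obs)).ravel()
    s=least_squares(r,x0); print("fit",s.x.round(3),np.degrees(s.x[2]).round(2),"res",s.fun.round(2)); return s.x
b=fit(246,196,136,[A(53,57),A(601,108),A(93,662),A(566,721)],[510,-130,-.25])
h=fit(70,24,76,[B(80,95),B(160,55),B(158,335),B(238,302)],[410,90,.2])
print("hook rod pred", proj(w,place([[155,0,66],[150,0,71]],*h)),B(312,708))
```

```text
tray [ 375.2 -189.9] [422.   -0.5] [ 606.4 -248.3] [656.6 -58.5]
handle [ 455.6 -107.9] [ 577.2 -138. ]
hook top [386.2  79.7] [379.3 101.4] [443.9 114.5] [449.6  92.3]
rod [561.1 124.7]
tote top [654.2 203.5] [650.9 281.3]
tote bot [658.3 204.4] [651.2 283.6]
tote rt [698.8 285.8]
dowel [705.  255.5] [703.9 275.6]
cream [607.4  60.2] [612.5  86.2] [718.9  60.8] [713.2  36.4]
tan [627.7 321.2] [618.3 411.9] [666.2 418.2] [678.9 331. ]
bb [379.1 197.7] [434.  177.2] [448.2 219.4]
fit [ 5.15879e+02 -1.24699e+02 -2.48000e-01] -14.19 res [-0.25 -1.89  0.54 -1.08  0.    2.64 -0.5   1.48]
fit [4.14894e+02 9.69870e+01 2.10000e-01] 12.02 res [-1.35 -1.88 -0.04 -0.78  0.28  1.27  1.15  1.59]
hook rod pred [[304.45281727 195.17268921]
 [304.0928334  193.3317343 ]] (301.5833333333333, 192.58333333333331)
```

arm_command(moves=[{"delta_pos":[0,0,0],"rotation":[0,0.01,0]},{"delta_pos":[0,0,0],"rotation":[0,0,0]}])

```text
time_s: 2.42
ee_pos: [494.0, 51.4, 349.3]
ee_rot: [-0.007, 0.072, 0.997, -0.005]
force: [-0.3, 0.4, 0.7]
width: 85.4
```

Run:
```python
from h import *
import pickle
st();p,im=snap("wrist","w3"); pickle.dump(p,open("w3.pkl","wb")); st()
w=pickle.load(open("w2.pkl","rb"))
print(w["eye"],w["orientation"],p["eye"],p["orientation"])
crop(im,60,95,230,285,4,"pics/w3a.png")
crop(im,250,75,350,200,6,"pics/w3b.png")
```

```text
t 2.42 tcp [494.   51.4 349.3] th 171.75 tilt [-0.0141 -0.0082] F [-0.3  0.4  0.7] w 85.4 j [-0.02  0.02 -0.02  1.55 -0.01  0.12]
t 2.48 tcp [493.9  51.5 349.4] th 171.77 tilt [-0.0139 -0.0082] F [-0.1  0.3 -0.2] w 85.4 j [-0.02  0.02 -0.02  1.55 -0.01  0.12]
[427.41576043  63.33862878 523.48591216] [0.10517721 0.7473815  0.65048474 0.08501916] [429.53490711  63.06727598 523.4572814 ] [0.10094616 0.74923094 0.64956544 0.08079361]
```

View pics/w3a.png

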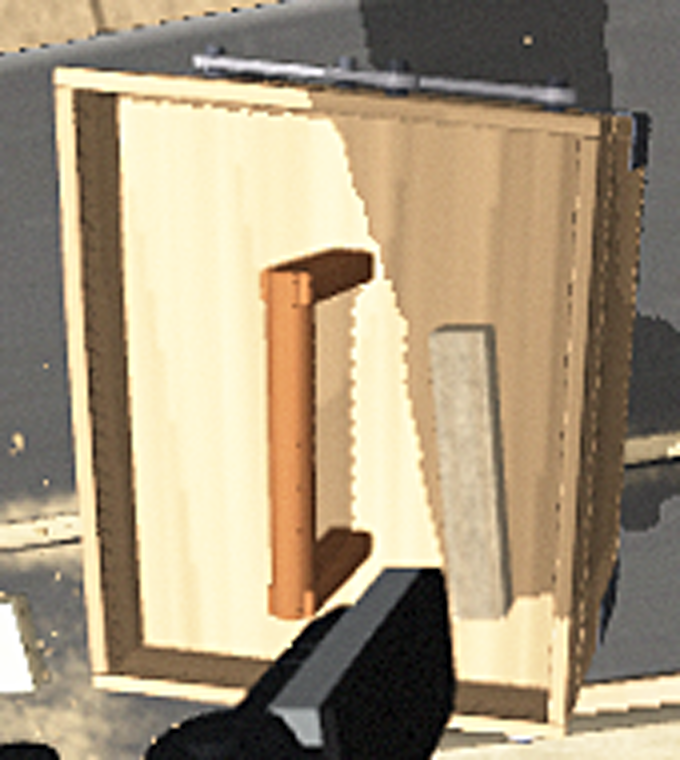

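View pics/w3b.png

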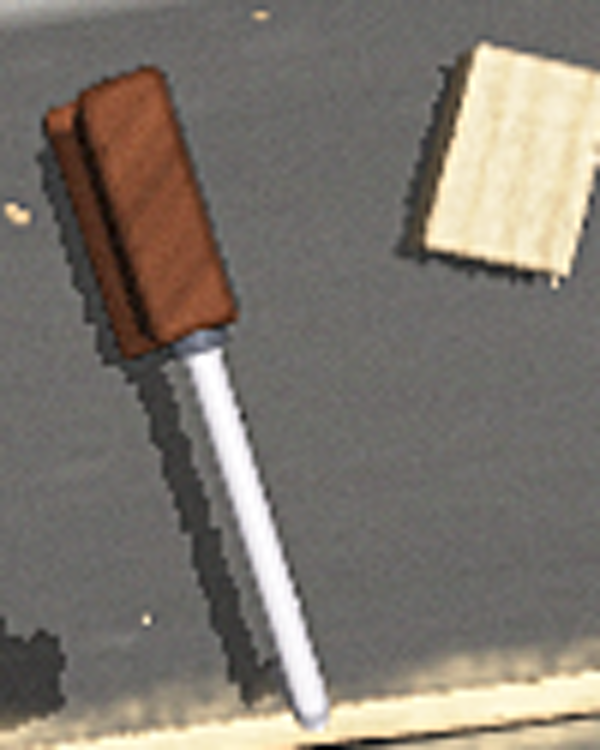

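Run:
```python
from h import *
import pickle
w=pickle.load(open("w3.pkl","rb")); s=arm.camera_params("scene"); d=arm.camera_params("side")
A=lambda x,y:((x+.5)/4-.5+60,(y+.5)/4-.5+95); B=lambda x,y:((x+.5)/6-.5+250,(y+.5)/6-.5+75)
S=lambda x,y:((x+.5)/3-.5+100,(y+.5)/3-.5+160); D=lambda x,y:((x+.5)/3-.5+140,(y+.5)/3-.5+110)
Y=lambda x,y:((x+.5)/8-.5+185,(y+.5)/8-.5+140); Z=lambda x,y:((x+.5)/5-.5+120,(y+.5)/5-.5+200)
def fit(obs,x0):
    def r(v): return np.concatenate([(proj(c,place([l],*v))[0]-uv) for c,l,uv in obs])
    o=least_squares(r,x0,loss="soft_l1"); print(o.x.round(3),np.degrees(o.x[2]).round(2)); print(r(o.x).reshape(-1,2).round(1).tolist())
N=lambda sx,sy:(sx*123,sy*98,136)
wb=[(w,N(-1,-1),A(55,69)),(w,N(-1,1),A(601,117)),(w,N(1,-1),A(93,680)),(w,N(1,1),A(566,733))]
sb=[(s,N(1,1),S(413,78)),(s,N(-1,1),S(499,153)),(s,N(-1,-1),S(656,128))]
db=[(d,N(-1,-1),D(290,385)),(d,N(-1,1),D(234,268)),(d,N(1,1),D(440,224)),(d,N(1,-1),D(520,322))]
for o in (wb,sb,db,wb+sb+db): fit(o,[515,-125,-.25])
f=lambda L,z,pts:print(L,*[at_z(w,p,z)[:2].round(1) for p in pts])
f("handle",170,[A(285,270),A(292,617)])
print("hook")
wh=[(w,(-35,-12,76),B(80,107)),(w,(-35,12,76),B(158,65)),(w,(35,12,76),B(237,316)),(w,(35,-12,76),B(160,345)),(w,(155,0,66),B(315,727))]
dh=[(d,(-35,-12,76),Y(72,520)),(d,(35,-12,76),Y(213,455)),(d,(35,12,76),Y(180,435)),(d,(155,0,66),Y(400,345)),(d,(39,-19,0),Y(243,580)),(d,(-39,-19,0),Y(115,658))]
sh=[(s,(-39,19,0),Z(547,292)),(s,(-39,-19,0),Z(640,330)),(s,(-35,-12,76),Z(660,212)),(s,(35,12,76),Z(565,180)),(s,(150,0,0),Z(441,217))]
# alternative orientation labels for scene
for o in (wh,dh,wh+dh): fit(o,[414,97,.2])
for v in ([414,97,.21],):
    print("scene pred",((proj(s,place([[-39,19,0],[39,19,0],[-39,-19,0],[39,-19,0],[-35,-12,76],[-35,12,76],[35,12,76],[35,-12,76],[150,0,0]],*v))-[120,200])*5).round().tolist())
```

```text
[ 5.17048e+02 -1.25160e+02 -2.46000e-01] -14.11
[[-0.4, -1.3], [0.4, -0.5], [0.1, 1.7], [-0.1, 1.6]]
[ 5.15204e+02 -1.27761e+02 -2.51000e-01] -14.4
[[-0.4, -1.1], [-0.5, 0.7], [1.5, -0.4]]
[ 5.16407e+02 -1.28237e+02 -2.39000e-01] -13.69
[[-0.6, 0.9], [-1.4, -0.3], [0.6, -2.7], [1.7, -0.1]]
[ 5.16905e+02 -1.25526e+02 -2.45000e-01] -14.05
[[-0.8, -1.3], [0.0, -0.6], [-0.1, 1.7], [-0.3, 1.5], [-1.3, -1.0], [-1.1, 0.8], [0.7, -0.5], [-1.2, 0.1], [-1.6, -1.0], [0.5, -3.1], [1.1, -0.5]]
handle [ 455.4 -108.2] [ 578.  -138.4]
hook
[4.13512e+02 9.67100e+01 1.86000e-01] 10.68
[[-1.3, -2.9], [0.4, -1.2], [0.7, 0.7], [-0.8, 0.7], [0.6, 1.3]]
[4.11844e+02 9.83260e+01 1.63000e-01] 9.32
[[1.1, 0.1], [-0.1, -0.8], [-0.3, -1.2], [0.3, -0.3], [0.1, 0.8], [-1.4, 1.3]]
[4.13017e+02 9.69800e+01 1.83000e-01] 10.51
[[-1.1, -3.3], [0.6, -1.5], [0.7, 0.4], [-0.7, 0.4], [0.4, 1.1], [1.8, 0.2], [0.3, -0.8], [0.0, -1.2], [0.2, -0.6], [0.6, 0.7], [-0.7, 1.4]]
scene pred [[631.0, 338.0], [537.0, 291.0], [672.0, 312.0], [578.0, 267.0], [661.0, 205.0], [635.0, 220.0], [548.0, 181.0], [574.0, 167.0], [435.0, 220.0]]
```

Run:
```python
from h import *
rows([((516.5,-125.5,235),np.radians(165.95),6),((516.5,-125.5,205),np.radians(165.95),2)])
```

```text
0 [-0.0082, -0.0285, 0.0193] [-0.002, -0.002, 0.017] 
1 [-0.0086, -0.0284, 0.0192] [-0.002, -0.002, 0.017] 
2 [-0.0091, -0.0282, 0.0192] [-0.002, -0.002, 0.017] 
3 [-0.0095, -0.0281, 0.0192] [-0.002, -0.002, 0.017] 
4 [-0.01, -0.028, 0.0191] [-0.002, -0.002, 0.017] 
5 [-0.0104, -0.0279, 0.0191] [-0.002, -0.002, 0.017] 
6 [0.0, 0.0, 0.015] [0.0, 0.0, 0.0] 
7 [0.0, 0.0, 0.015] [0.0, 0.0, 0.0]
```

arm_command(moves=[{"delta_pos":[-0.008,-0.0285,0.019],"rotation":[-0.002,-0.002,0.017]},{"delta_pos":[-0.0085,-0.0285,0.019],"rotation":[-0.002,-0.002,0.017]},{"delta_pos":[-0.009,-0.028,0.019],"rotation":[-0.002,-0.002,0.017]},{"delta_pos":[-0.0095,-0.028,0.019],"rotation":[-0.002,-0.002,0.017]},{"delta_pos":[-0.01,-0.028,0.019],"rotation":[-0.002,-0.002,0.017]},{"delta_pos":[-0.0105,-0.028,0.019],"rotation":[-0.002,-0.002,0.017]},{"delta_pos":[0,0,0.015],"rotation":[0,0,0]},{"delta_pos":[0,0,0.015],"rotation":[0,0,0]}])

```text
time_s: 3.48
ee_pos: [518.8, -122.4, 204.2]
ee_rot: [0.003, 0.118, 0.993, 0.002]
force: [-0.0, 0.3, 0.7]
width: 85.5
```

Run:
```python
from h import *
st(); p,im=snap("wrist","w4")
cv2.imwrite("pics/w4z.png",cv2.resize(im,(700,525)))
q=proj(p,place([[-60,0,170],[60,0,170]],516.5,-126,-.245))
print(q*700/512)
rows([((516.5,-125.5,145),np.radians(165.95),4)])
```

```text
t 3.48 tcp [ 518.8 -122.4  204.2] th 166.44 tilt [0.0069 0.003 ] F [-0.   0.3  0.7] w 85.5 j [-0.36  0.11 -0.22  1.23  0.01 -0.12]
[[338.53725946 173.93516585]
 [338.00378582 369.65796983]]
0 [0.0, -0.001, 0.0142] [0.001, 0.001, 0.002] 
1 [-0.0, -0.001, 0.0142] [0.001, 0.001, 0.002] 
2 [-0.0, -0.001, 0.0142] [0.001, 0.001, 0.002] 
3 [-0.0, -0.001, 0.0142] [0.001, 0.001, 0.002]
```

View pics/w4z.png

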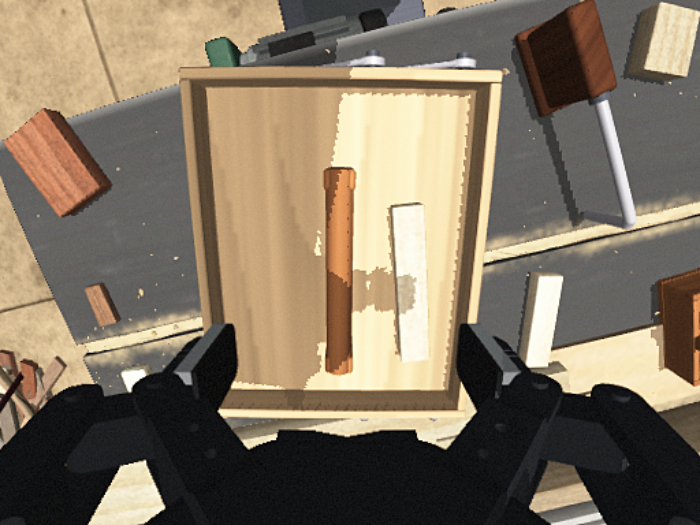

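The handle runs from (340,170) to (340,372), against a prediction of (338,174) to (338,370), so the fit holds. I'll go down and grip.

arm_command(moves=[{"delta_pos":[0,-0.001,0.0145],"rotation":[0.001,0.001,0.002]},{"delta_pos":[0,-0.001,0.0145],"rotation":[0.001,0.001,0.002]},{"delta_pos":[0,-0.001,0.0145],"rotation":[0.001,0.001,0.002]},{"delta_pos":[0,0,0.0145],"rotation":[0.001,0.001,0.002]},{"delta_pos":[0,0,0],"rotation":[0,0,0]}])

```text
time_s: 4.15
ee_pos: [516.4, -122.1, 139.8]
ee_rot: [-0.001, 0.12, 0.993, 0.001]
force: [-0.2, 0.0, -0.6]
width: 85.2
```

arm_command(moves=[{"delta_pos":[0,0,0],"rotation":[0,0,0]},{"delta_pos":[0,0,0],"rotation":[0,0,0]},{"delta_pos":[0,0,0],"rotation":[0,0,0]},{"delta_pos":[0,0,0],"rotation":[0,0,0]},{"delta_pos":[0,0,0],"rotation":[0,0,0]}], fingers=1, force=50)

```text
time_s: 4.78
ee_pos: [518.0, -122.9, 141.7]
ee_rot: [0.001, 0.121, 0.993, 0.0]
force: [0.2, 0.2, -0.1]
width: 0.2
```

The fingers shut fully (0.2 mm), so the grasp missed. I'll look.

Run:
```python
from h import *
st(); p,im=snap("wrist","w5")
cv2.imwrite("pics/w5z.png",cv2.resize(im,(700,525)))
p,im=snap("side","d5"); crop(im,190,110,340,230,5,"pics/d5z.png")
st()
```

```text
t 4.78 tcp [ 518.  -122.9  141.7] th 166.15 tilt [0.0013 0.0003] F [ 0.2  0.2 -0.1] w 0.2 j [-0.35  0.15 -0.31  1.11  0.   -0.11]
t 4.88 tcp [ 518.  -122.9  141.7] th 166.16 tilt [0.0012 0.0003] F [ 0.1  0.1 -0.7] w 0.1 j [-0.35  0.15 -0.31  1.11  0.   -0.11]
```

View pics/w5z.png

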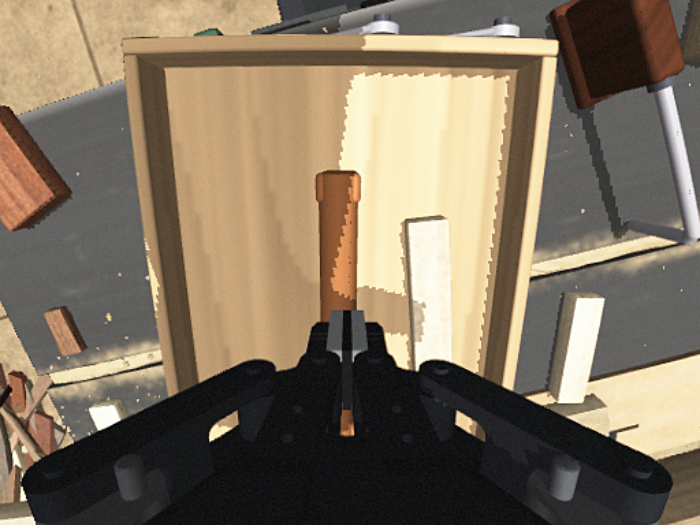

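View pics/d5z.png

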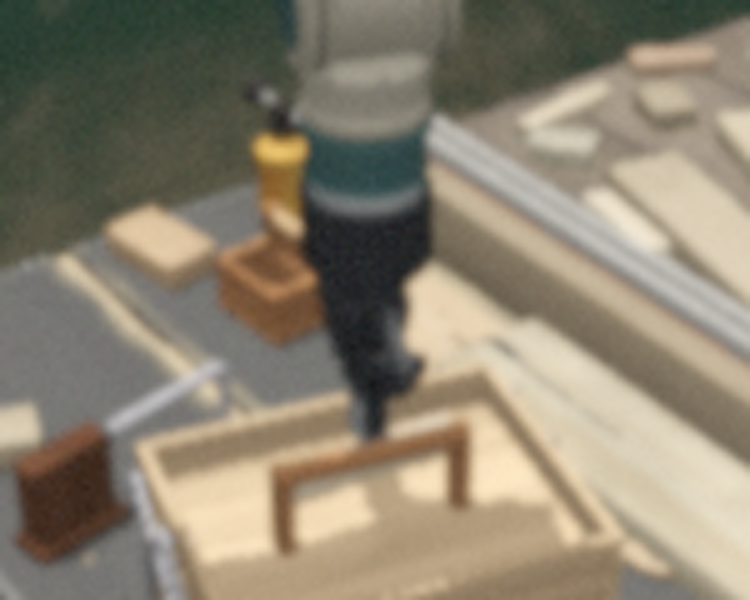

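Run:
```python
from h import *
s,p,M=cur(); d=arm.camera_params("side"); w=arm.camera_params("wrist"); sc=arm.camera_params("scene")
for k in (0,10,19,30,40):
    P=p-M[:,2]*k
    print(k,P.round(1),"side crop5",((proj(d,P)[0]-[190,110])*5).round(),"wrist700",(proj(w,P)[0]*700/512).round(), "scene",proj(sc,P)[0].round(1))
H=place([[-60,0,170],[60,0,170],[0,0,170]],516.5,-126,-.245)
print(((proj(d,H)-[190,110])*5).round(),(proj(w,H)*700/512).round())
p,im=snap("scene","s5"); crop(im,220,110,340,250,5,"pics/s5z.png")
```

```text
0 [ 518.  -122.9  141.7] side crop5 [366. 475.] wrist700 [345. 303.] scene [274.8 191.3]
10 [ 518.  -122.9  151.7] side crop5 [366. 462.] wrist700 [345. 311.] scene [274.9 188.6]
19 [ 518.  -122.9  160.7] side crop5 [366. 450.] wrist700 [345. 319.] scene [274.9 186.2]
30 [ 518.  -122.9  171.7] side crop5 [365. 436.] wrist700 [345. 329.] scene [275.1 183.2]
40 [ 518.  -122.9  181.7] side crop5 [365. 423.] wrist700 [345. 340.] scene [275.2 180.5]
[[272. 465.]
 [458. 419.]
 [367. 442.]] [[337. 181.]
 [338. 442.]
 [337. 326.]]
```

View pics/s5z.png

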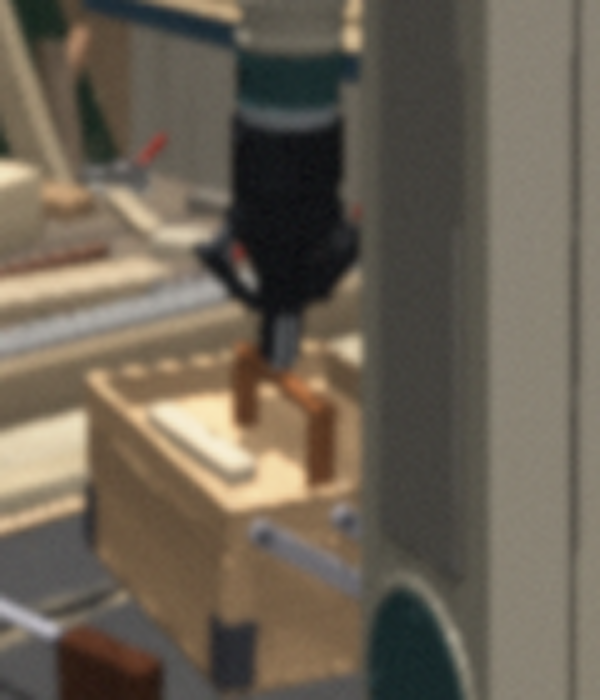

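Run:
```python
from h import *
w=arm.camera_params("wrist"); s,p,M=cur()
Q=lambda P:(proj(w,place(P,516.5,-126,-.245))*700/512).round()
print(Q([[-123,-98,136],[-123,98,136],[-60,0,170]]))
print(Q([[-123,-98,136+30],[-123,98,166]]))
print(w["eye"]-p, M.T@(w["eye"]-p))
```

```text
[[117.  35.]
 [560.  36.]
 [337. 181.]]
[[ 71.  10.]
 [604.  11.]]
[-65.76766426  16.63514736 173.22361225] [  67.67513077    0.52200155 -173.28686569]
```

All three cameras put the shut fingertips about 30 mm above the reported TCP: side tip (372,437), scene tip (282,365). They closed just above the handle. I'll rise, open, go down further and check the view before closing.

arm_command(moves=[{"delta_pos":[0,0,-0.02],"rotation":[0,0,0]},{"delta_pos":[0,0,0],"rotation":[0,0,0]},{"delta_pos":[0,0,0],"rotation":[0,0,0]},{"delta_pos":[0,0,0],"rotation":[0,0,0]}], fingers=-1)

```text
time_s: 5.42
ee_pos: [516.9, -122.5, 160.2]
ee_rot: [-0.001, 0.12, 0.993, 0.001]
force: [0.5, 0.1, -0.1]
width: 72.1
```

Run:
```python
from h import *
st(); p,im=snap("scene","s6"); crop(im,220,110,340,250,5,"pics/s6z.png")
s,t,M=cur()
for k in (0,13,30,43):
  for y in (-43,43):
    P=t-M[:,2]*k+M[:,1]*y
    print(k,y,((proj(p,P)[0]-[220,110])*5).round())
```

```text
t 5.42 tcp [ 516.9 -122.5  160.2] th 166.16 tilt [-0.0013  0.0012] F [ 0.5  0.1 -0.1] w 72.1 j [-0.35  0.14 -0.29  1.15  0.   -0.11]
0 -43 [331. 374.]
0 43 [218. 391.]
13 -43 [332. 356.]
13 43 [219. 373.]
30 -43 [333. 333.]
30 43 [219. 350.]
43 -43 [334. 315.]
43 43 [220. 331.]
```

View pics/s6z.png

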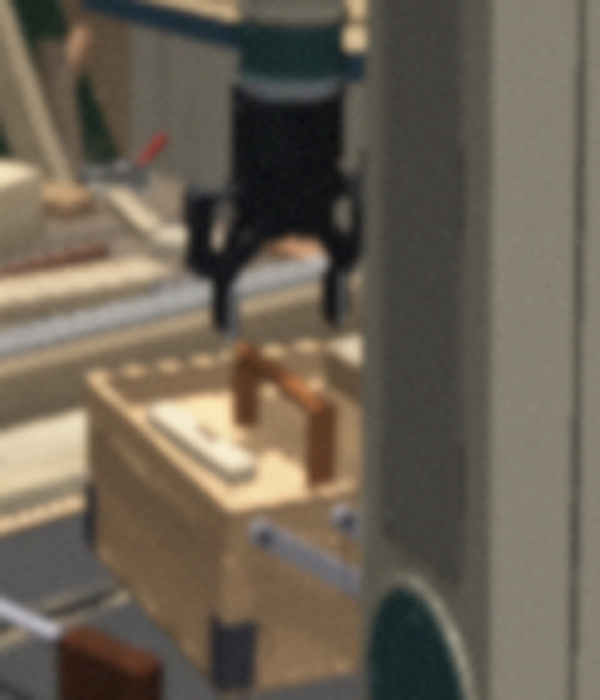

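arm_command(moves=[{"delta_pos":[0,0,0.014],"rotation":[0,0,0]},{"delta_pos":[0,0,0.014],"rotation":[0,0,0]},{"delta_pos":[0,0,0.012],"rotation":[0,0,0]},{"delta_pos":[0,0,0.004],"rotation":[0,0,0]}])

```text
time_s: 5.98
ee_pos: [515.1, -121.8, 111.2]
ee_rot: [-0.003, 0.121, 0.993, 0.001]
force: [0.7, 0.8, 0.3]
width: 85.7
```

Run:
```python
from h import *
st(); p,im=snap("scene","s7"); crop(im,220,110,340,250,4,"pics/s7z.png")
```

```text
t 5.97 tcp [ 515.1 -121.8  111.2] th 166.16 tilt [-0.0049  0.0026] F [0.7 0.8 0.3] w 85.7 j [-0.35  0.18 -0.35  1.05  0.   -0.11]
```

View pics/s7z.png

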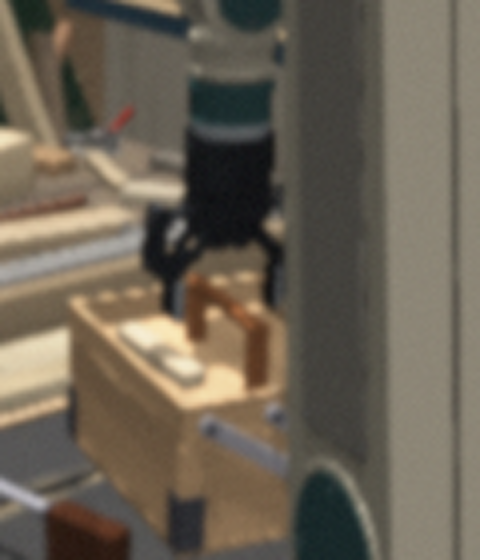

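The fingers now straddle the bar, with tips at (175,312) and (270,300). Closing.

arm_command(moves=[{"delta_pos":[0,0,0],"rotation":[0,0,0]},{"delta_pos":[0,0,0],"rotation":[0,0,0]},{"delta_pos":[0,0,0],"rotation":[0,0,0]},{"delta_pos":[0,0,0],"rotation":[0,0,0]},{"delta_pos":[0,0,0],"rotation":[0,0,0]}], fingers=1, force=60)

```text
time_s: 6.65
ee_pos: [514.8, -126.6, 112.4]
ee_rot: [-0.003, 0.122, 0.993, -0.005]
force: [1.0, 4.3, -2.0]
width: 13.9
```

```bash
cat >> h.py <<'E'
ex=np.array([np.cos(-.245),np.sin(-.245),0]); ey=np.array([-np.sin(-.245),np.cos(-.245),0]); ez=np.array([0,0,1.])
def arc(q):
    a=.96-q; return 130*(np.sin(a)-.819)*ey+130*(np.cos(a)-.574)*ez
def arcrows(qs,th=np.radians(165.95)):
    s,p,M=cur(); base=p-arc(qs[0]); rows([(base+arc(q),th,1) for q in qs[1:]])
E
python3 - <<'E'
from h import *
st(); arcrows(np.linspace(0,1.745,17))
E
```

```text
t 6.65 tcp [ 514.8 -126.6  112.4] th 166.03 tilt [-0.0063 -0.0088] F [ 1.   4.3 -2. ] w 13.9 j [-0.36  0.18 -0.35  1.05 -0.01 -0.11]
0 [0.0001, -0.0089, -0.0111] [-0.01, -0.004, 0.001] 
1 [-0.0, -0.0099, -0.0101] [0.0, 0.0, 0.0] 
2 [-0.0, -0.011, -0.009] [0.0, 0.0, 0.0] 
3 [-0.0, -0.0119, -0.0077] [0.0, 0.0, 0.0] 
4 [-0.0, -0.0126, -0.0064] [0.0, 0.0, 0.0] 
5 [-0.0, -0.0133, -0.005] [0.0, 0.0, 0.0] 
6 [-0.0, -0.0137, -0.0035] [0.0, 0.0, 0.0] 
7 [-0.0, -0.014, -0.002] [0.0, 0.0, 0.0] 
8 [-0.0, -0.0142, -0.0005] [0.0, 0.0, 0.0] 
9 [-0.0, -0.0141, 0.0011] [0.0, 0.0, 0.0] 
10 [-0.0, -0.0139, 0.0026] [0.0, 0.0, 0.0] 
11 [-0.0, -0.0136, 0.0041] [0.0, 0.0, 0.0] 
12 [-0.0, -0.013, 0.0056] [0.0, 0.0, 0.0] 
13 [-0.0, -0.0124, 0.0069] [0.0, 0.0, 0.0] 
14 [-0.0, -0.0115, 0.0083] [0.0, 0.0, 0.0] 
15 [-0.0, -0.0106, 0.0095] [0.0, 0.0, 0.0]
```

Gripped: 13.9 mm opening. Swinging the first half.

arm_command(moves=[{"delta_pos":[0,-0.009,-0.011],"rotation":[-0.005,0,0]},{"delta_pos":[0,-0.01,-0.01],"rotation":[-0.003,0,0]},{"delta_pos":[0,-0.011,-0.009],"rotation":[0,0,0]},{"delta_pos":[0,-0.012,-0.0075],"rotation":[0,0,0]}])

```text
time_s: 7.15
ee_pos: [504.7, -166.6, 150.7]
ee_rot: [-0.002, 0.121, 0.993, 0.002]
force: [1.6, 0.8, -4.0]
width: 14.5
```

Run:
```python
from h import *
st(); s,p,M=cur(); d=p-np.array([514.8,-126.6,112.4]); print(d@ex,d@ey,d[2]); 
a=np.arcsin(d@ey/130+.819); print("q",.96-a, arc(.96-a)[2])
arcrows(np.linspace(.96-a,1.745,13))
```

```text
t 7.15 tcp [ 504.7 -166.6  150.7] th 166.15 tilt [-0.0035  0.0048] F [ 1.6  0.8 -4. ] w 14.5 j [-0.44  0.15 -0.29  1.13  0.   -0.2 ]
-0.13418361019186498 -41.253121837312555 38.316026475937775
q 0.43447377128776565 37.83780898947473
0 [0.0001, -0.0126, -0.0065] [0.004, -0.005, 0.004] 
1 [-0.0, -0.0133, -0.005] [0.0, 0.0, 0.0] 
2 [-0.0, -0.0137, -0.0035] [0.0, 0.0, 0.0] 
3 [-0.0, -0.014, -0.002] [0.0, 0.0, 0.0] 
4 [-0.0, -0.0142, -0.0005] [0.0, 0.0, 0.0] 
5 [-0.0, -0.0142, 0.0011] [0.0, 0.0, 0.0] 
6 [-0.0, -0.0139, 0.0026] [0.0, 0.0, 0.0] 
7 [-0.0, -0.0136, 0.0041] [0.0, 0.0, 0.0] 
8 [-0.0, -0.0131, 0.0056] [0.0, 0.0, 0.0] 
9 [-0.0, -0.0124, 0.007] [0.0, 0.0, 0.0] 
10 [-0.0, -0.0115, 0.0083] [0.0, 0.0, 0.0] 
11 [-0.0, -0.0106, 0.0095] [0.0, 0.0, 0.0]
```

Exactly on the arc with low forces.

arm_command(moves=[{"delta_pos":[0,-0.0125,-0.0065],"rotation":[0.002,-0.002,0.002]},{"delta_pos":[0,-0.0135,-0.005],"rotation":[0.002,-0.002,0.002]},{"delta_pos":[0,-0.0135,-0.0035],"rotation":[0,0,0]},{"delta_pos":[0,-0.014,-0.002],"rotation":[0,0,0]},{"delta_pos":[0,-0.014,-0.0005],"rotation":[0,0,0]},{"delta_pos":[0,-0.014,0.001],"rotation":[0,0,0]},{"delta_pos":[0,-0.014,0.0025],"rotation":[0,0,0]}])

```text
time_s: 8.02
ee_pos: [479.7, -266.2, 162.4]
ee_rot: [-0.0, 0.123, 0.992, 0.0]
force: [6.6, 1.3, -14.9]
width: 14.2
```

Run:
```python
from h import *
st(); s,p,M=cur(); d=p-np.array([514.8,-126.6,112.4]); print(d@ex,d@ey,d[2]); 
a=np.arcsin(d@ey/130+.819); print("q",.96-a, arc(.96-a)[2])
arcrows(np.linspace(.96-a,1.745,6))
```

```text
t 8.03 tcp [ 479.7 -266.2  162.4] th 165.88 tilt [-0.0007  0.0009] F [  6.6   1.3 -14.9] w 14.2 j [-0.62  0.17 -0.25  1.16  0.   -0.38]
-0.1865927658357772 -143.91473294758583 50.04163760254545
q 1.2521757098480704 49.87052965781767
0 [-0.0, -0.0121, 0.0043] [0.001, -0.001, -0.001] 
1 [-0.0, -0.0116, 0.0055] [0.0, 0.0, 0.0] 
2 [-0.0, -0.011, 0.0066] [0.0, 0.0, 0.0] 
3 [-0.0, -0.0103, 0.0076] [0.0, 0.0, 0.0] 
4 [-0.0, -0.0095, 0.0086] [0.0, 0.0, 0.0]
```

arm_command(moves=[{"delta_pos":[0,-0.012,0.0045],"rotation":[0,0,0]},{"delta_pos":[0,-0.0115,0.0055],"rotation":[0,0,0]},{"delta_pos":[0,-0.011,0.0065],"rotation":[0,0,0]},{"delta_pos":[0,-0.0095,0.007],"rotation":[0,0,0]},{"delta_pos":[0,-0.005,0.0045],"rotation":[0,0,0]}])

```text
time_s: 8.65
ee_pos: [467.2, -316.2, 132.1]
ee_rot: [-0.0, 0.123, 0.992, 0.002]
force: [3.5, 2.2, -7.7]
width: 14.1
```

Run:
```python
from h import *
st(); s,p,M=cur(); d=p-np.array([514.8,-126.6,112.4]); print(d@ex,d@ey,d[2]); 
a=np.arcsin(d@ey/130+.819); print("q",.96-a, arc(.96-a)[2])
```

```text
t 8.65 tcp [ 467.2 -316.2  132.1] th 165.89 tilt [0.0001 0.004 ] F [ 3.5  2.2 -7.7] w 14.1 j [-0.71  0.22 -0.25  1.1   0.   -0.47]
-0.2160718559582945 -195.5257665868776 19.700171556966666
q 1.7146645869860082 20.085176403529154
```

arm_command(moves=[{"delta_pos":[0,-0.0025,0.003],"rotation":[0,0,0]},{"delta_pos":[0,0,0],"rotation":[0,0,0]}])

```text
time_s: 8.9
ee_pos: [466.7, -318.3, 129.9]
ee_rot: [0.0, 0.123, 0.992, 0.003]
force: [4.2, 0.8, -8.7]
width: 14.2
```

arm_command(moves=[{"delta_pos":[0,0,0],"rotation":[0,0,0]},{"delta_pos":[0,0,0],"rotation":[0,0,0]},{"delta_pos":[0,0,0],"rotation":[0,0,0]}], fingers=-1)

```text
time_s: 9.28
ee_pos: [466.4, -320.7, 133.1]
ee_rot: [0.0, 0.123, 0.992, -0.0]
force: [-0.6, 0.1, 0.1]
width: 68.0
```

Run:
```python
from h import *
st(); s,p,M=cur(); 
rows([(p+[0,0,80],np.radians(165.95),2),((455,40,260),np.radians(180),6)])
```

```text
t 9.28 tcp [ 466.4 -320.7  133.1] th 165.86 tilt [ 0.0001 -0.0009] F [-0.6  0.1  0.1] w 68.0 j [-0.72  0.22 -0.25  1.1  -0.   -0.47]
0 [-0.0, -0.0, -0.04] [-0.0, 0.0, -0.001] 
1 [-0.0, -0.0, -0.04] [-0.0, 0.0, -0.001] 
2 [0.0164, 0.0579, -0.0078] [0.0, 0.0, -0.041] 
3 [0.0141, 0.0585, -0.0078] [0.0, 0.0, -0.041] 
4 [0.0117, 0.059, -0.0078] [0.0, 0.0, -0.041] 
5 [0.0092, 0.0594, -0.0078] [0.0, 0.0, -0.041] 
6 [0.0068, 0.0598, -0.0078] [0.0, 0.0, -0.041] 
7 [0.0043, 0.06, -0.0078] [0.0, 0.0, -0.041]
```

Run:
```python
from h import *
st(); s,p,M=cur(); 
rows([(p+[0,0,70],np.radians(165.95),1),((418,98,220),np.radians(190.3),7)])
```

```text
t 9.28 tcp [ 466.4 -320.7  133.1] th 165.86 tilt [ 0.0001 -0.0009] F [-0.6  0.1  0.1] w 68.0 j [-0.72  0.22 -0.25  1.1  -0.   -0.47]
0 [-0.0, -0.0001, -0.07] [-0.001, 0.0, -0.001] LONG
1 [0.0212, 0.0563, -0.0024] [0.0, 0.0, -0.061] 
2 [0.0178, 0.0575, -0.0024] [0.0, 0.0, -0.061] 
3 [0.0142, 0.0585, -0.0024] [0.0, 0.0, -0.061] 
4 [0.0107, 0.0593, -0.0024] [0.0, 0.0, -0.061] 
5 [0.007, 0.0598, -0.0024] [0.0, 0.0, -0.061] 
6 [0.0034, 0.0601, -0.0024] [0.0, 0.0, -0.061] 
7 [-0.0002, 0.0602, -0.0024] [0.0, 0.0, -0.061]
```

arm_command(moves=[{"delta_pos":[0,0,-0.062],"rotation":[0,0,0]},{"delta_pos":[0.021,0.056,-0.004],"rotation":[0,0,-0.061]},{"delta_pos":[0.018,0.0575,-0.003],"rotation":[0,0,-0.061]},{"delta_pos":[0.014,0.0585,-0.003],"rotation":[0,0,-0.061]},{"delta_pos":[0.0105,0.059,-0.003],"rotation":[0,0,-0.061]},{"delta_pos":[0.007,0.06,-0.003],"rotation":[0,0,-0.061]},{"delta_pos":[0.0035,0.06,-0.003],"rotation":[0,0,-0.061]},{"delta_pos":[0,0.06,-0.003],"rotation":[0,0,-0.061]}])

```text
time_s: 10.28
ee_pos: [419.1, 101.1, 222.5]
ee_rot: [0.006, -0.092, 0.996, -0.005]
force: [0.9, -0.5, 0.3]
width: 85.3
```

Run:
```python
from h import *
import pickle
st(); p,im=snap("wrist","w8"); pickle.dump(p,open("w8.pkl","wb"))
cv2.imwrite("pics/w8z.png",cv2.resize(im,(800,600)))
```

```text
t 10.28 tcp [419.1 101.1 222.5] th -169.49 tilt [ 0.0121 -0.0082] F [ 0.9 -0.5  0.3] w 85.3 j [ 0.09 -0.09 -0.39  1.27 -0.01 -0.09]
```

View pics/w8z.png

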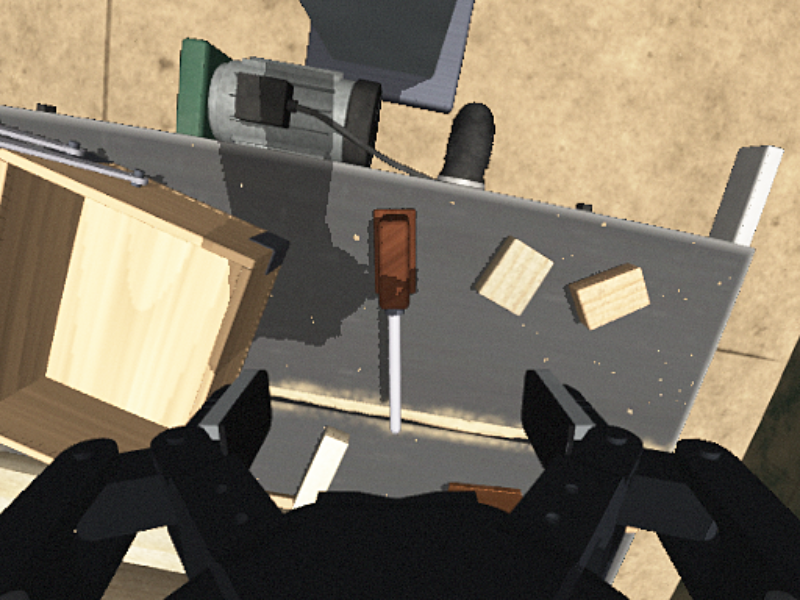

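Run:
```python
from h import *
im=cv2.imread("pics/w8.png"); crop(im,215,120,305,290,4,"pics/w8a.png")
```

```text
(no output)
```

View pics/w8a.png

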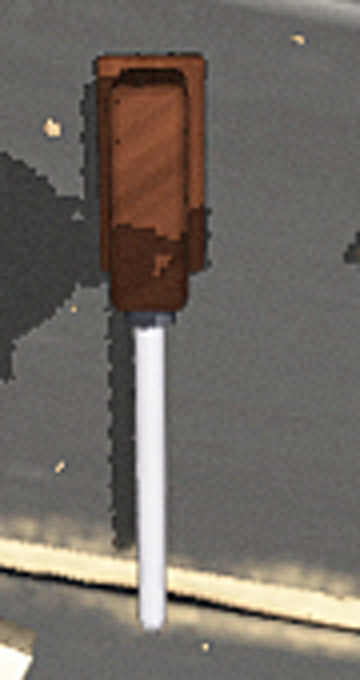

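Run:
```python
from h import *
import pickle
w=pickle.load(open("w8.pkl","rb"))
B=lambda x,y:((x+.5)/4-.5+215,(y+.5)/4-.5+120)
o=[(w,(-35,-12,76),B(110,82)),(w,(-35,12,76),B(186,82)),(w,(35,12,76),B(186,308)),(w,(35,-12,76),B(113,310)),(w,(155,0,66),B(151,628)),(w,(-39,-19,10),B(98,57)),(w,(-39,19,10),B(206,57))]
def r(v): return np.concatenate([(proj(c,place([l],*v))[0]-uv) for c,l,uv in o])
s=least_squares(r,[413,97,.18]); print(s.x.round(3),np.degrees(s.x[2])); print(r(s.x).reshape(-1,2).round(1).tolist())
st()
x,y,yaw=s.x
rows([((x,y,90),yaw+np.pi,5),((x,y,12),yaw+np.pi,3)])
```

```text
[4.12376e+02 9.68660e+01 1.86000e-01] 10.665421475917098
[[-0.8, -0.4], [1.0, -0.4], [0.6, 1.1], [-0.7, 0.6], [0.0, 1.6], [-0.3, -1.1], [0.1, -1.1]]
t 10.32 tcp [417.4 108.  223. ] th -168.93 tilt [ 0.0112 -0.0019] F [-1.   2.9  0.3] w 85.6 j [ 0.11 -0.09 -0.39  1.27 -0.   -0.09]
0 [0.0017, -0.0019, 0.0266] [-0.001, 0.002, 0.001] 
1 [0.0016, -0.0019, 0.0266] [-0.001, 0.002, 0.001] 
2 [0.0016, -0.0019, 0.0266] [-0.001, 0.002, 0.001] 
3 [0.0015, -0.002, 0.0266] [-0.001, 0.002, 0.001] 
4 [0.0015, -0.002, 0.0266] [-0.001, 0.002, 0.001] 
5 [0.0, 0.0, 0.026] [0.0, 0.0, 0.0] 
6 [0.0, 0.0, 0.026] [0.0, 0.0, 0.0] 
7 [0.0, 0.0, 0.026] [0.0, 0.0, 0.0]
```

arm_command(moves=[{"delta_pos":[0.0015,-0.003,0.0265],"rotation":[-0.001,0.002,0.001]},{"delta_pos":[0.0015,-0.003,0.0265],"rotation":[-0.001,0.002,0.001]},{"delta_pos":[0.0015,-0.002,0.0265],"rotation":[-0.001,0.002,0.001]},{"delta_pos":[0.0015,-0.001,0.0265],"rotation":[-0.001,0.002,0.001]},{"delta_pos":[0.0015,-0.001,0.0265],"rotation":[0,0,0]}])

```text
time_s: 10.95
ee_pos: [417.7, 99.3, 93.0]
ee_rot: [0.008, -0.099, 0.995, -0.002]
force: [0.0, -0.5, 0.4]
width: 85.5
```

Run:
```python
from h import *
st(); rows([((411.5,96.9,12),np.radians(190.67),4)])
```

```text
t 10.95 tcp [417.7  99.3  93. ] th -168.64 tilt [ 0.0166 -0.0015] F [ 0.  -0.5  0.4] w 85.5 j [ 0.08  0.   -0.59  0.97 -0.   -0.11]
0 [0.002, -0.0002, 0.0202] [-0.001, 0.004, 0.003] 
1 [0.0019, -0.0002, 0.0202] [-0.001, 0.004, 0.003] 
2 [0.0018, -0.0002, 0.0202] [-0.001, 0.004, 0.003] 
3 [0.0017, -0.0003, 0.0202] [-0.001, 0.004, 0.003]
```

arm_command(moves=[{"delta_pos":[0.002,-0.0005,0.02],"rotation":[0,0.005,0.003]},{"delta_pos":[0.002,0,0.02],"rotation":[0,0.005,0.003]},{"delta_pos":[0.002,0,0.02],"rotation":[0,0.004,0.003]},{"delta_pos":[0.0015,0,0.018],"rotation":[0,0.003,0.003]},{"delta_pos":[0,0,0],"rotation":[0,0,0]}])

```text
time_s: 11.58
ee_pos: [411.1, 95.2, 13.1]
ee_rot: [-0.0, -0.092, 0.996, -0.004]
force: [-0.2, 0.5, 0.5]
width: 85.3
```

Run:
```python
from h import *
st(); p,im=snap("scene","s9"); crop(im,140,150,320,285,4,"pics/s9z.png")
```

```text
t 11.57 tcp [411.1  95.2  13.1] th -169.42 tilt [ 0.0001 -0.0083] F [-0.2  0.5  0.5] w 85.3 j [ 0.08  0.11 -0.67  0.78 -0.01 -0.1 ]
```

View pics/s9z.png

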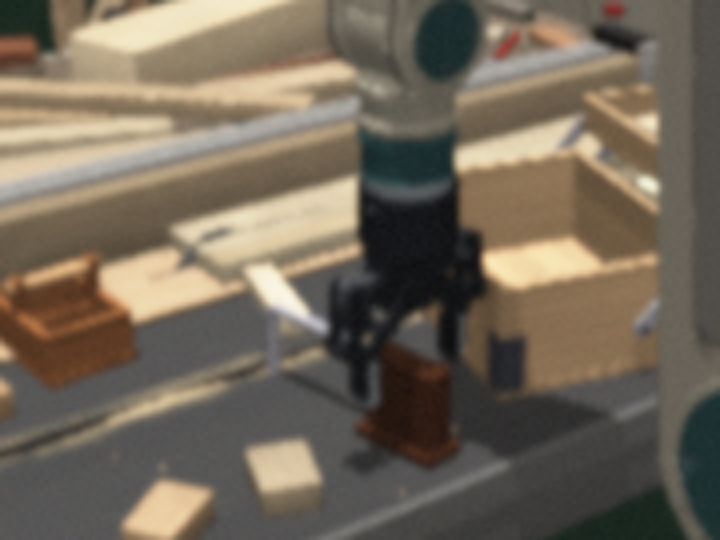

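The fingers straddle the grip block, with tips at (365,395) and (450,355). Closing.

arm_command(moves=[{"delta_pos":[0,0.001,0],"rotation":[-0.008,0,0]},{"delta_pos":[0,0,0],"rotation":[0,0,0]},{"delta_pos":[0,0,0],"rotation":[0,0,0]},{"delta_pos":[0,0,0],"rotation":[0,0,0]},{"delta_pos":[0,0,0],"rotation":[0,0,0]}], fingers=1, force=90)

```text
time_s: 12.25
ee_pos: [415.2, 96.5, 16.9]
ee_rot: [0.003, -0.092, 0.996, -0.0]
force: [-0.3, -0.9, -1.5]
width: 22.5
```

Run:
```python
from h import *
st(); s,p,M=cur(); rows([(p+[0,0,90],np.radians(190.67),4)])
```

```text
t 12.25 tcp [415.2  96.5  16.9] th -169.41 tilt [0.0066 0.0005] F [-0.3 -0.9 -1.5] w 22.5 j [ 0.08  0.11 -0.67  0.79 -0.   -0.11]
0 [-0.0001, -0.0, -0.0225] [-0.0, 0.002, -0.0] 
1 [-0.0001, -0.0, -0.0225] [-0.0, 0.002, -0.0] 
2 [-0.0001, -0.0, -0.0225] [-0.0, 0.002, -0.0] 
3 [-0.0, -0.0, -0.0225] [-0.0, 0.002, -0.0]
```

arm_command(moves=[{"delta_pos":[0,0,-0.0225],"rotation":[0,0.002,0]},{"delta_pos":[0,0,-0.0225],"rotation":[0,0.002,0]},{"delta_pos":[0,0,-0.0225],"rotation":[0,0.002,0]},{"delta_pos":[0,0,-0.0225],"rotation":[0,0,0]}])

```text
time_s: 12.75
ee_pos: [409.7, 96.1, 105.4]
ee_rot: [-0.005, -0.092, 0.996, -0.0]
force: [0.9, 0.1, -1.5]
width: 22.6
```

Run:
```python
from h import *
import pickle
st(); d,im=snap("side","d10"); crop(im,150,110,320,240,4,"pics/d10z.png")
s=arm.camera_params("scene"); w=pickle.load(open("w2.pkl","rb"))
C=lambda x,y:((x+.5)/4-.5+255,(y+.5)/4-.5+185)
Y=lambda x,y:((x+.5)/8-.5+185,(y+.5)/8-.5+140); Z=lambda x,y:((x+.5)/5-.5+120,(y+.5)/5-.5+200)
a=(-56,-40,48);b=(-56,40,48);c=(56,-40,48);e=(56,40,48);a0=(-56,-40,0);b0=(-56,40,0);c0=(56,-40,0)
wt=[(w,a,C(365,188)),(w,b,C(528,160)),(w,a0,C(338,158)),(w,b0,C(490,125))]
dt=[(d,a,Y(490,237)),(d,b,Y(388,190)),(d,c,Y(645,165)),(d,a0,Y(488,308)),(d,b0,Y(397,250))]
t=[(s,b,Z(167,167)),(s,a,Z(265,135)),(s,e,Z(85,112)),(s,b0,Z(170,232)),(s,a0,Z(268,193))]
for o in (wt,dt,t,wt+dt+t):
    def r(v): return np.concatenate([(proj(c,place([l],*v))[0]-uv) for c,l,uv in o])
    q=least_squares(r,[710,245,.05],loss="soft_l1"); print(q.x.round(3),np.degrees(q.x[2])); print(r(q.x).reshape(-1,2).round(1).tolist())
```

```text
t 12.75 tcp [409.7  96.1 105.4] th -169.41 tilt [-0.01   -0.0016] F [ 0.9  0.1 -1.5] w 22.6 j [ 0.08 -0.01 -0.56  1.02 -0.   -0.11]
[7.09512e+02 2.46749e+02 6.20000e-02] 3.5751026471484355
[[-0.0, 0.9], [1.0, -0.0], [-0.6, -0.9], [-0.2, 0.0]]
[7.09572e+02 2.42762e+02 1.13000e-01] 6.453385496329563
[[-0.4, 0.2], [-0.1, -1.8], [1.1, -0.9], [0.3, 1.3], [-0.6, 0.4]]
[7.10639e+02 2.41087e+02 8.40000e-02] 4.841258708518599
[[-0.9, 0.3], [1.0, -0.8], [-0.9, -0.5], [-0.2, 0.3], [1.3, 0.2]]
[7.09596e+02 2.44934e+02 6.40000e-02] 3.6731727706056456
[[-1.0, 1.2], [-0.0, 0.1], [-1.5, -0.7], [-1.1, 0.1], [-1.5, -0.2], [-0.4, -2.5], [0.9, -0.7], [-0.8, 0.9], [-0.9, -0.2], [-2.3, 0.8], [-0.1, -0.2], [-1.7, -0.3], [-1.6, 0.8], [0.3, 0.9]]
```

View pics/d10z.png

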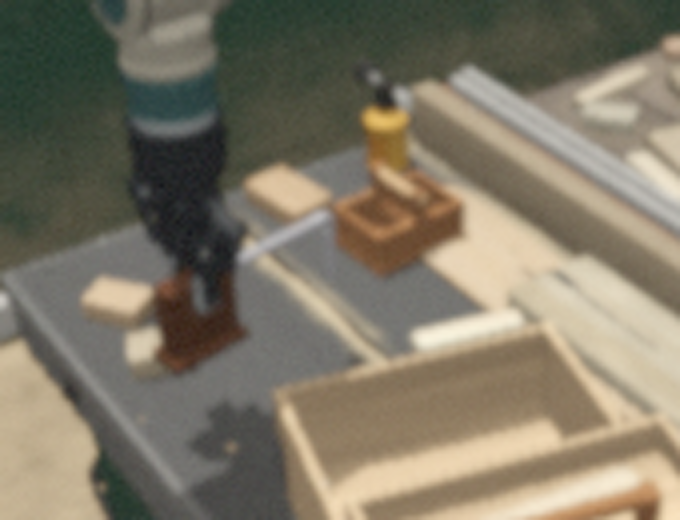

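Run:
```python
from h import *
rows([((536,232,112),np.radians(184),6)])
```

```text
0 [-0.0245, 0.0184, -0.0008] [-0.0, -0.001, 0.019] 
1 [-0.0241, 0.0189, -0.0007] [-0.0, -0.001, 0.019] 
2 [-0.0237, 0.0193, -0.0007] [-0.0, -0.001, 0.019] 
3 [-0.0234, 0.0198, -0.0007] [-0.0, -0.001, 0.019] 
4 [-0.023, 0.0202, -0.0007] [-0.0, -0.001, 0.019] 
5 [-0.0226, 0.0207, -0.0006] [-0.0, -0.001, 0.019]
```

arm_command(moves=[{"delta_pos":[-0.0245,0.0185,-0.001],"rotation":[0,-0.002,0.019]},{"delta_pos":[-0.024,0.019,-0.001],"rotation":[0,-0.002,0.019]},{"delta_pos":[-0.024,0.0195,-0.001],"rotation":[0,-0.002,0.019]},{"delta_pos":[-0.0235,0.02,-0.001],"rotation":[0,-0.001,0.019]},{"delta_pos":[-0.023,0.02,-0.001],"rotation":[0,-0.001,0.019]},{"delta_pos":[-0.0225,0.0205,-0.001],"rotation":[0,0,0.019]},{"delta_pos":[0,0,0],"rotation":[0,0,0]}])

```text
time_s: 13.68
ee_pos: [536.5, 235.0, 107.2]
ee_rot: [-0.002, -0.033, 0.999, -0.001]
force: [-0.1, -0.6, -1.9]
width: 23.0
```

```bash
cat >> h.py <<'E'
def hookpt(P=(0,0,0),gx=2.7,gz=16.9):
    s,p,M=cur(); P=np.array(P,float)
    # hook frame from tool: hook x=-tool x, y=+tool y? z=-tool z
    A=np.column_stack([-M[:,0],np.cross(-M[:,2],-M[:,0]),-M[:,2]])
    return p+A@(P-[gx,0,gz])
E
python3 - <<'E'
from h import *
st(); E=hookpt((150,0,0)); print("end",E.round(1), "top",hookpt((155,0,66)).round(1))
d,im=snap("side","d11"); crop(im,185,120,285,200,7,"pics/d11z.png")
s,im2=snap("scene","s11"); crop(im2,110,180,260,290,5,"pics/s11z.png")
print("side",((proj(d,np.array([E,hookpt((155,0,66)),hookpt((35,0,66))]))-[185,120])*7).round(),"scene",((proj(s,np.array([E,hookpt((155,0,66)),hookpt((35,0,66))]))-[110,180])*5).round())
E
```

```text
t 13.68 tcp [536.5 235.  107.2] th -176.22 tilt [-0.0034 -0.0027] F [-0.1 -0.6 -1.9] w 23.0 j [ 0.3   0.27 -0.23  1.07 -0.    0.24]
end [683.4 244.7  89.8] top [688.6 245.2 155.8]
side [[411. 233.]
 [412. 132.]
 [232. 201.]] scene [[229. 178.]
 [221.  84.]
 [318. 143.]]
```

View pics/d11z.png

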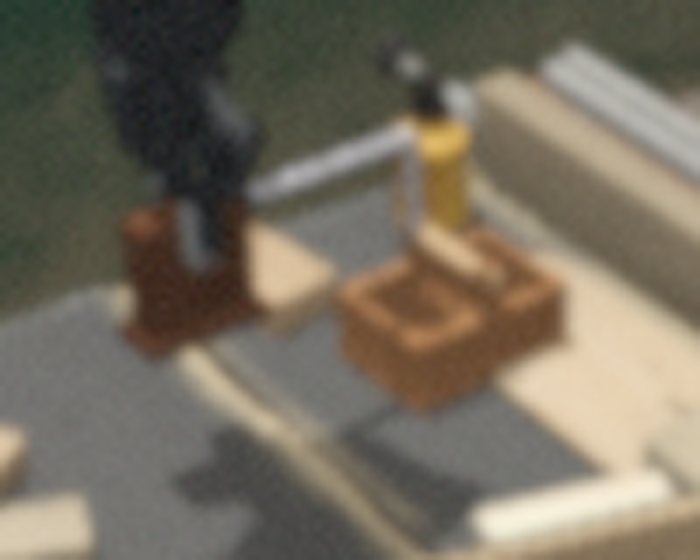

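View pics/s11z.png

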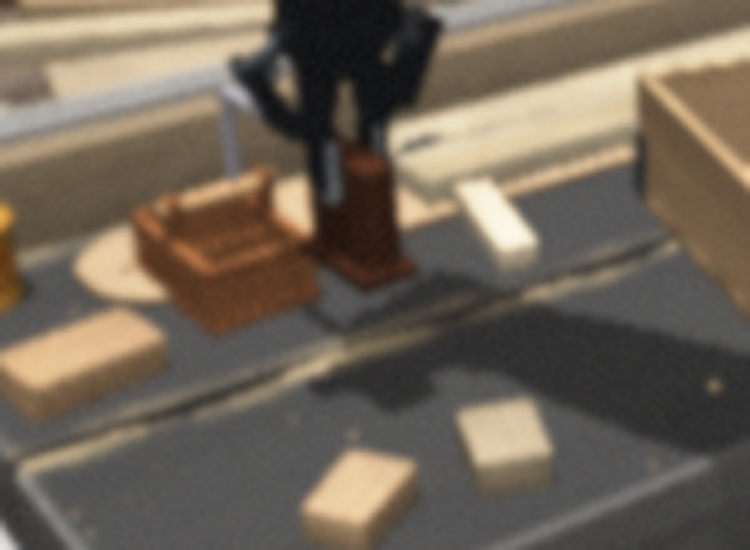

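Run:
```python
from h import *
E=hookpt((150,0,0)); T=(709.8,244,.072)
for n,f,o,k in (("side","d11",(185,120),7),("scene","s11",(110,180),5)):
    c=arm.camera_params(n); im=cv2.imread(f"pics/{f}.png")
    w,h=(100,90)if n=="side" else(100,70)
    im=cv2.resize(im[o[1]:o[1]+h,o[0]:o[0]+w],None,fx=k,fy=k,interpolation=cv2.INTER_CUBIC)
    def dr(P,col):
        q=((proj(c,P)-o+.5)*k).astype(int); cv2.polylines(im,[q.reshape(-1,1,2)],True,col,1)
    for z in(0,48): dr(place([(-56,-40,z),(-56,40,z),(56,40,z),(56,-40,z)],*T),(0,255,0))
    dr(place([(-49,-33,48),(-49,33,48),(-5,33,48),(-5,-33,48)],*T),(255,255,0))
    dr(np.array([E,[E[0],E[1],48],[E[0],E[1],12]]),(0,0,255))
    cv2.imwrite(f"pics/{f}o.png",im)
```

```text
(no output)
```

View pics/d11o.png

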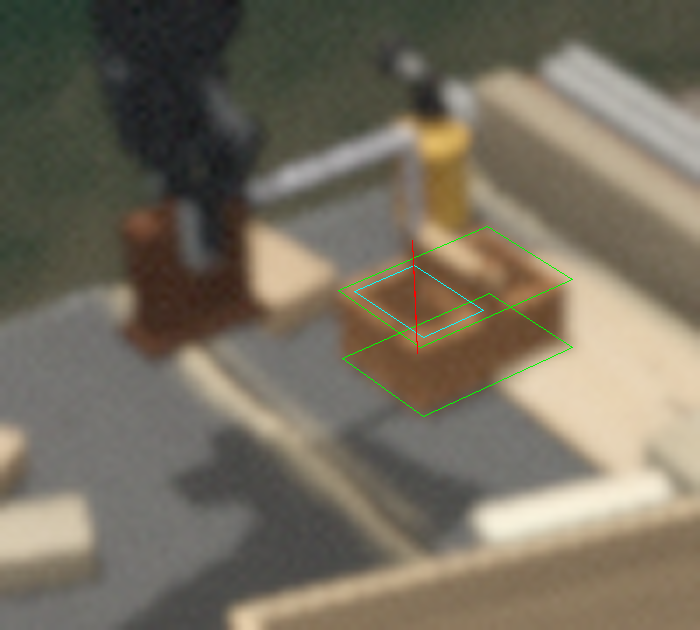

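View pics/s11o.png

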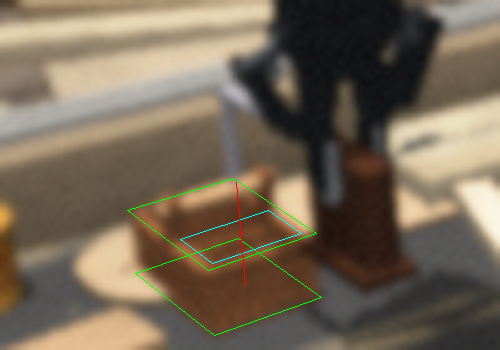

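The overlay puts the tote within a pixel or so, and the hook end is above the middle of the near bay. Lowering.

arm_command(moves=[{"delta_pos":[0,0,0.019],"rotation":[0,0,0]},{"delta_pos":[0,0,0.019],"rotation":[0,0,0]},{"delta_pos":[0,0,0.018],"rotation":[0,0,0]}])

```text
time_s: 14.15
ee_pos: [531.9, 231.1, 49.7]
ee_rot: [-0.003, -0.032, 0.999, -0.002]
force: [-0.5, -0.4, -1.9]
width: 22.6
```

Run:
```python
from h import *
st(); E=hookpt((150,0,0)); print("end",E.round(1)); s,p,M=cur(); rows([((536.5,235,p[2]+14-E[2]),np.radians(184),2)])
```

```text
t 14.15 tcp [531.9 231.1  49.7] th -176.34 tilt [-0.0067 -0.0048] F [-0.5 -0.4 -1.9] w 22.6 j [ 0.3   0.32 -0.3   0.95 -0.    0.24]
end [678.8 240.4  31.8]
0 [-0.0025, 0.0018, 0.0089] [-0.002, -0.004, -0.003] 
1 [-0.0025, 0.0018, 0.0089] [-0.002, -0.004, -0.003]
```

```bash
cat >> h.py <<'E'
_Rt0=Rt
def Rt(th):
    if np.ndim(th)==0: return _Rt0(th)
    return _Rt0(th[0])@R.from_rotvec([0,th[1],0]).as_matrix()
E
python3 - <<'E'
from h import *
# choose pitch +0.055 ; end target point
th=(np.radians(184),0.055); M=Rt(th); print(M[:2,2])
A=np.column_stack([-M[:,0],np.cross(-M[:,2],-M[:,0]),-M[:,2]])
off=A@(np.array([150,0,0])-[2.7,0,16.9]); print(off)
e0=np.array([678,241,26.]); u=-A[:,0]*[1,1,0]; u/=np.linalg.norm(u); print(u)
rows([(e0-off,th,2),(e0-off+u*14,th,2),(e0-off+u*130,th,12)])
foot=A@(np.array([[39,0,0],[-39,0,0]])-[2.7,0,16.9]).T; print((e0-off+u*130)[:,None]+foot)
E
```

```text
[-0.05483837 -0.00383467]
[145.79222371  10.19478541 -24.9718613 ]
[-0.99756405 -0.06975647  0.        ]
0 [-0.0002, -0.0002, -0.0006] [-0.002, 0.024, -0.003] 
1 [-0.0001, -0.0002, -0.0006] [-0.002, 0.024, -0.003] 
2 [0.007, 0.0, 0.0004] [0.0, -0.0, 0.0] 
3 [0.007, 0.0, 0.0004] [0.0, 0.0, 0.0] 
4 [0.0097, 0.0, 0.0005] [0.0, -0.0, 0.0] 
5 [0.0097, 0.0, 0.0005] [0.0, 0.0, 0.0] 
6 [0.0097, 0.0, 0.0005] [0.0, 0.0, 0.0] 
7 [0.0097, -0.0, 0.0005] [0.0, 0.0, 0.0] 
8 [0.0097, 0.0, 0.0005] [0.0, 0.0, 0.0] 
9 [0.0097, 0.0, 0.0005] [0.0, 0.0, 0.0] 
10 [0.0097, -0.0, 0.0005] [0.0, 0.0, 0.0] 
11 [0.0097, 0.0, 0.0005] [0.0, 0.0, 0.0] 
12 [0.0097, 0.0, 0.0005] [0.0, 0.0, 0.0] 
13 [0.0097, -0.0, 0.0005] [0.0, 0.0, 0.0] 
14 [0.0097, 0.0, 0.0005] [0.0, 0.0, 0.0] 
15 [0.0097, 0.0, 0.0005] [0.0, 0.0, 0.0] 
[[437.75450021 360.06216224]
 [224.20039812 218.76762061]
 [ 32.10192253  36.38975998]]
```

The foot would pass over block_b (24 mm high), so I'll pull with the hook pitched slightly nose-down. That leaves about 8 mm of clearance and 22 mm of hook engagement.

arm_command(moves=[{"delta_pos":[0,0,-0.0005],"rotation":[-0.002,0.024,-0.003]},{"delta_pos":[0,0,-0.0005],"rotation":[-0.002,0.024,-0.003]},{"delta_pos":[0.007,0,0.0005],"rotation":[0,0,0]},{"delta_pos":[0.007,0,0.0005],"rotation":[0,0,0]},{"delta_pos":[0.008,0,0.0005],"rotation":[0,0,0]}])

```text
time_s: 14.78
ee_pos: [509.2, 228.7, 50.7]
ee_rot: [-0.029, -0.034, 0.999, -0.001]
force: [1.3, 0.8, -2.9]
width: 22.8
```

Run:
```python
from h import *
st(); E=hookpt((150,0,0)); print("end",E.round(1),"foot",hookpt((39,0,0)).round(1),hookpt((-39,0,0)).round(1))
d,im=snap("side","d12"); crop(im,185,120,285,210,7,"pics/d12z.png")
print(((proj(d,E)[0]-[185,120])*7).round())
```

```text
t 14.78 tcp [509.2 228.7  50.7] th -176.05 tilt [-0.0575 -0.0041] F [ 1.3  0.8 -2.9] w 22.8 j [ 0.3   0.32 -0.31  1.    0.01  0.23]
end [655.  238.7  25.4] foot [544.4 231.1  31.8] [466.7 225.7  36.3]
[380. 348.]
```

View pics/d12z.png

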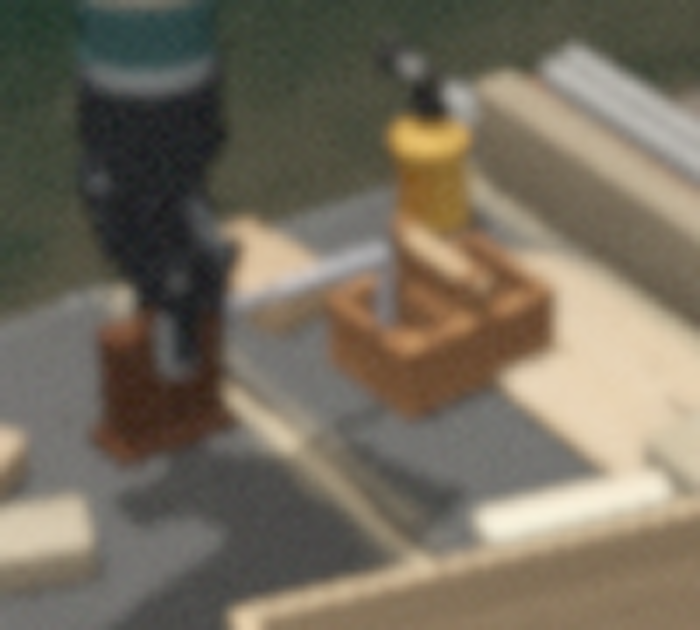

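The rod is inside the bay and the tote has begun to follow: its left corner moved from (343,295) to (330,300). Continuing the pull.

arm_command(moves=[{"delta_pos":[0.009,0,0.0004],"rotation":[0,0,0]},{"delta_pos":[0.009,0,0.0004],"rotation":[0,0,0]},{"delta_pos":[0.009,0,0.0004],"rotation":[0,0,0]},{"delta_pos":[0.009,0,0.0004],"rotation":[0,0,0]},{"delta_pos":[0.009,0,0.0004],"rotation":[0,0,0]}])

```text
time_s: 15.45
ee_pos: [460.0, 225.4, 51.9]
ee_rot: [-0.029, -0.035, 0.999, -0.001]
force: [2.2, 0.1, -3.5]
width: 22.7
```

Run:
```python
from h import *
st(); E=hookpt((150,0,0)); print("end",E.round(1),"foot",hookpt((39,0,0)).round(1),hookpt((-39,0,0)).round(1))
d,im=snap("side","d13"); crop(im,185,120,285,210,7,"pics/d13z.png")
print(((proj(d,E)[0]-[185,120])*7).round())
```

```text
t 15.45 tcp [460.  225.4  51.9] th -176.01 tilt [-0.0574 -0.0041] F [ 2.2  0.1 -3.5] w 22.7 j [ 0.32  0.24 -0.41  0.97  0.01  0.25]
end [605.7 235.5  26.5] foot [495.2 227.8  32.9] [417.5 222.4  37.4]
[310. 377.]
```

View pics/d13z.png

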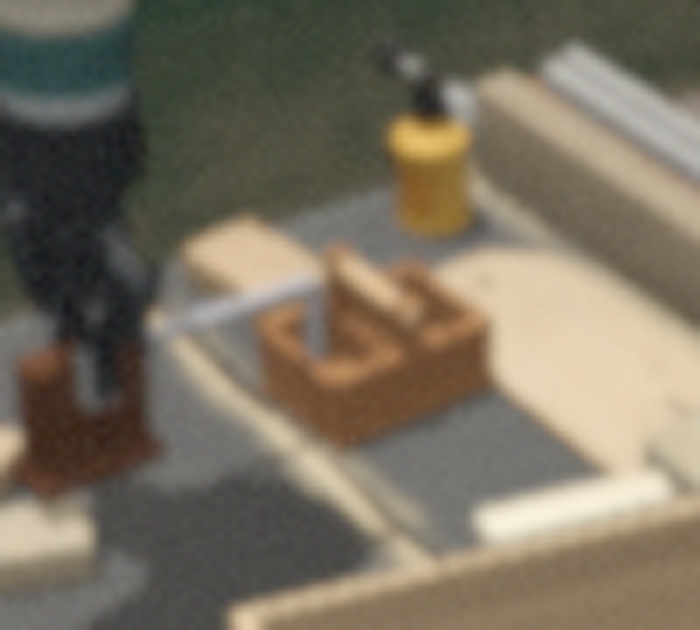

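The tote follows squarely. Continuing.

arm_command(moves=[{"delta_pos":[0.009,0,0.0006],"rotation":[0,0,0]},{"delta_pos":[0.009,0,0.0006],"rotation":[0,0,0]},{"delta_pos":[0.009,0,0.0006],"rotation":[0,0,0]},{"delta_pos":[0.009,0,0.0006],"rotation":[0,0,0]},{"delta_pos":[0.009,0,0.0006],"rotation":[0,0,0]},{"delta_pos":[0.008,0,0.0006],"rotation":[0,0,0]},{"delta_pos":[0.004,0,0.0003],"rotation":[0,0,0]}])

```text
time_s: 16.38
ee_pos: [398.7, 221.1, 51.8]
ee_rot: [-0.028, -0.035, 0.999, -0.001]
force: [2.7, 0.5, -2.2]
width: 22.5
```

Run:
```python
from h import *
st(); E=hookpt((150,0,0)); print("end",E.round(1),"foot",hookpt((39,0,0)).round(1),hookpt((-39,0,0)).round(1))
d,im=snap("side","d14"); crop(im,165,120,275,210,7,"pics/d14z.png")
print(((proj(d,E)[0]-[165,120])*7).round())
s,p,M=cur(); rows([(p+[10,1,5],np.radians(184),1),(p+[10,1,70],np.radians(184),3)])
```

```text
t 16.38 tcp [398.7 221.1  51.8] th -175.99 tilt [-0.0565 -0.004 ] F [ 2.7  0.5 -2.2] w 22.5 j [ 0.35  0.15 -0.53  0.95  0.02  0.28]
end [544.5 231.3  26.5] foot [433.9 223.6  32.8] [356.2 218.2  37.3]
[360. 416.]
0 [-0.0097, 0.0003, -0.0056] [-0.0, -0.058, 0.0] 
1 [0.0, 0.0, -0.0217] [0.0, 0.0, -0.0] 
2 [0.0, 0.0, -0.0217] [0.0, 0.0, 0.0] 
3 [0.0, 0.0, -0.0217] [0.0, 0.0, 0.0]
```

View pics/d14z.png

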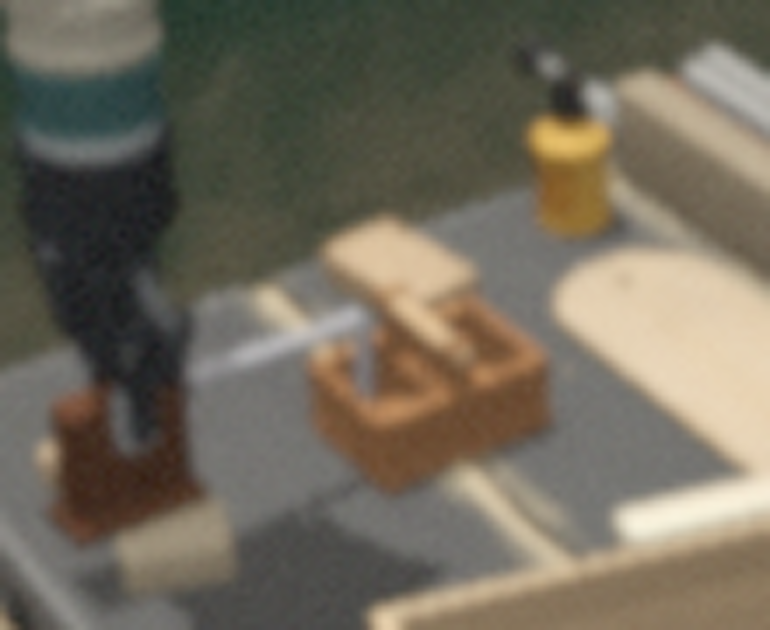

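The tote has moved about 120 mm: the rod end is at x=544.5, which puts the tote's centre near 588, against 710 before. I'll unhook and lift.

arm_command(moves=[{"delta_pos":[-0.0097,0.0003,-0.0056],"rotation":[0,-0.058,0]},{"delta_pos":[0,0,-0.02],"rotation":[0,0,0]},{"delta_pos":[0,0,-0.035],"rotation":[0,0,0]},{"delta_pos":[0,0,-0.04],"rotation":[0,0,0]}])

```text
time_s: 16.92
ee_pos: [399.8, 219.7, 148.7]
ee_rot: [-0.008, -0.035, 0.999, -0.002]
force: [0.9, 0.2, -2.4]
width: 22.5
```

Run:
```python
from h import *
st();  print(hookpt((150,0,0)).round(1),hookpt((0,0,0)).round(1))
rows([((474.4,-66.5,150),np.radians(165.95),7)])
```

```text
t 16.93 tcp [399.8 219.7 148.7] th -175.97 tilt [-0.0167 -0.0048] F [ 0.9  0.2 -2.4] w 22.5 j [ 0.36  0.02 -0.44  1.13  0.    0.29]
[546.5 230.  129.3] [396.8 219.5 131.8]
0 [-0.0078, -0.0415, -0.0002] [-0.001, -0.002, 0.045] 
1 [-0.0096, -0.0411, -0.0002] [-0.001, -0.002, 0.045] 
2 [-0.0115, -0.0407, -0.0002] [-0.001, -0.002, 0.045] 
3 [-0.0133, -0.0401, -0.0002] [-0.001, -0.002, 0.045] 
4 [-0.0151, -0.0395, -0.0002] [-0.001, -0.002, 0.045] 
5 [-0.0168, -0.0388, -0.0002] [-0.001, -0.002, 0.045] 
6 [-0.0186, -0.038, -0.0002] [-0.001, -0.002, 0.045]
```

arm_command(moves=[{"delta_pos":[-0.008,-0.0415,0],"rotation":[-0.001,-0.003,0.045]},{"delta_pos":[-0.0095,-0.041,0],"rotation":[-0.001,-0.003,0.045]},{"delta_pos":[-0.0115,-0.0405,0],"rotation":[-0.001,-0.003,0.045]},{"delta_pos":[-0.0135,-0.04,0],"rotation":[-0.001,-0.003,0.045]},{"delta_pos":[-0.015,-0.0395,0],"rotation":[-0.001,-0.002,0.045]},{"delta_pos":[-0.017,-0.0385,0],"rotation":[0,0,0.045]},{"delta_pos":[-0.017,-0.035,0],"rotation":[0,0,0.045]},{"delta_pos":[0,0,0],"rotation":[0,0,0]}])

```text
time_s: 17.92
ee_pos: [471.3, -67.8, 149.5]
ee_rot: [-0.005, 0.125, 0.992, 0.003]
force: [0.6, 0.4, -1.8]
width: 22.4
```

Run:
```python
from h import *
import pickle
st();  print(hookpt((150,0,0)).round(1),hookpt((0,0,0)).round(1))
p,im=snap("wrist","w15"); pickle.dump(p,open("w15.pkl","wb")); cv2.imwrite("pics/w15z.png",cv2.resize(im,(700,525)))
p,im=snap("side","d15"); crop(im,180,120,340,270,5,"pics/d15z.png")
```

```text
t 17.93 tcp [471.3 -67.8 149.5] th 165.59 tilt [-0.0084  0.0074] F [ 0.6  0.4 -1.8] w 22.4 j [-0.28  0.05 -0.4   1.12  0.   -0.03]
[ 613.8 -104.4  131.1] [468.5 -67.  132.6]
```

View pics/w15z.png

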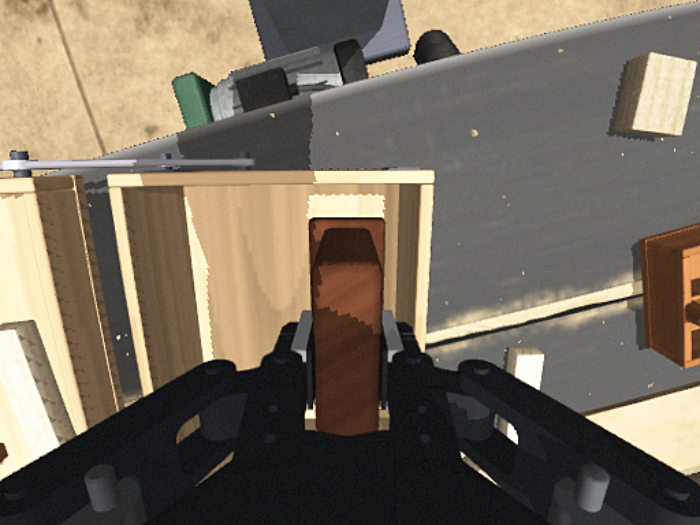

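View pics/d15z.png

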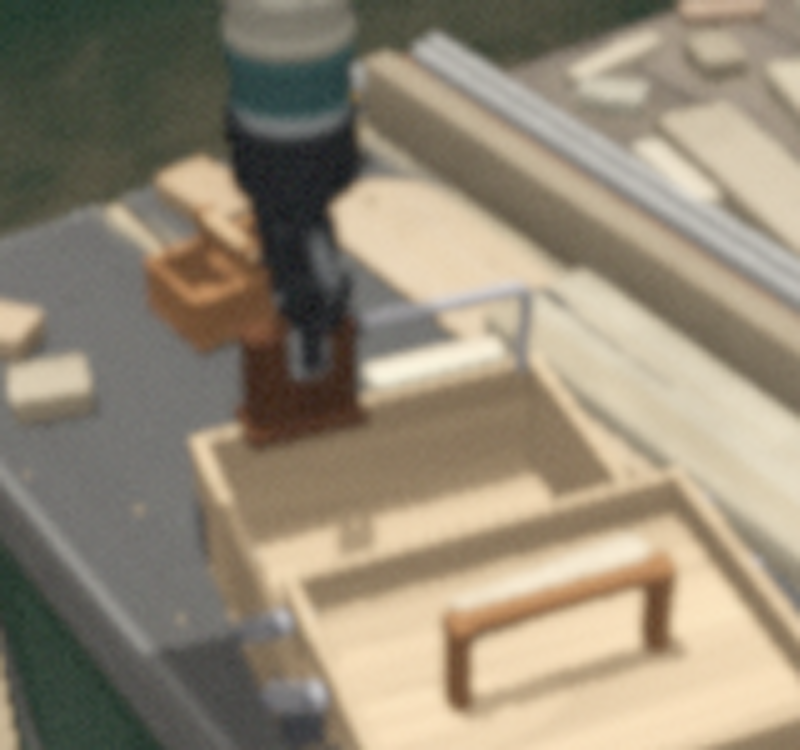

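Run:
```python
from h import *
import pickle
w=pickle.load(open("w15.pkl","rb")); k=512/700
for uv in [(108,177),(434,171),(428,345)]: print(at_z(w,(uv[0]*k,uv[1]*k),100).round(1))
print(place([[-123,-98,100],[-123,98,100]],516.5,-126.5,-.245).round(1))
# near edge / left edge line yaw
rows([((474.4,-66.5,115),np.radians(165.95),3),((474.4,-66.5,36),np.radians(165.95),5)])
```

```text
[ 376.9 -189.8  100. ]
[422.8  -1.6 100. ]
[531.9 -26.7 100. ]
[[ 373.4 -191.7  100. ]
 [ 420.9   -1.6  100. ]]
0 [-0.0016, 0.0, 0.0114] [0.002, -0.004, -0.001] 
1 [-0.0015, 0.0, 0.0114] [0.002, -0.004, -0.001] 
2 [-0.0015, 0.0001, 0.0114] [0.002, -0.004, -0.001] 
3 [0.0, 0.0, 0.0158] [0.0, 0.0, 0.0] 
4 [0.0, 0.0, 0.0158] [0.0, 0.0, 0.0] 
5 [0.0, 0.0, 0.0158] [0.0, 0.0, 0.0] 
6 [0.0, 0.0, 0.0158] [0.0, 0.0, 0.0] 
7 [0.0, 0.0, 0.0158] [0.0, 0.0, 0.0]
```

arm_command(moves=[{"delta_pos":[-0.002,0,0.012],"rotation":[0.003,-0.003,-0.001]},{"delta_pos":[-0.002,0,0.012],"rotation":[0.002,-0.003,-0.001]},{"delta_pos":[-0.001,0,0.015],"rotation":[0.002,-0.002,-0.001]},{"delta_pos":[0,0,0.015],"rotation":[0,0,0]}])

```text
time_s: 18.52
ee_pos: [473.6, -63.5, 91.5]
ee_rot: [-0.002, 0.12, 0.993, -0.0]
force: [-0.2, -0.0, -2.2]
width: 22.7
```

Run:
```python
from h import *
st();  print(hookpt((150,0,0)).round(1),hookpt((0,0,0)).round(1))
o=hookpt((0,0,0))-[517.5,-126,0]; print("box xy",o@ex,o@ey)
rows([((475.5,-66.5,30),np.radians(165.95),5)])
```

```text
t 18.52 tcp [473.6 -63.5  91.5] th 166.23 tilt [-0.0043  0.0005] F [-0.2 -0.  -2.2] w 22.7 j [-0.27  0.11 -0.48  0.99 -0.   -0.03]
[616.6 -98.5  73.9] [470.9 -62.8  74.6]
box xy -60.50962199193003 50.00512294968657
0 [-0.0006, -0.0005, 0.0123] [-0.0, -0.001, 0.001] 
1 [-0.0006, -0.0005, 0.0123] [-0.0, -0.001, 0.001] 
2 [-0.0005, -0.0005, 0.0123] [-0.0, -0.001, 0.001] 
3 [-0.0005, -0.0005, 0.0123] [-0.0, -0.001, 0.001] 
4 [-0.0005, -0.0005, 0.0123] [-0.0, -0.001, 0.001]
```

arm_command(moves=[{"delta_pos":[-0.001,-0.0005,0.012],"rotation":[0,-0.001,0.001]},{"delta_pos":[-0.001,-0.0005,0.012],"rotation":[0,-0.001,0.001]},{"delta_pos":[-0.001,-0.0005,0.012],"rotation":[0,-0.001,0]},{"delta_pos":[-0.001,0,0.012],"rotation":[0,0,0]},{"delta_pos":[0,0,0.006],"rotation":[0,0,0]}])

```text
time_s: 19.15
ee_pos: [476.0, -65.6, 32.2]
ee_rot: [-0.002, 0.121, 0.993, -0.0]
force: [-0.9, -0.0, -2.3]
width: 22.5
```

Run:
```python
from h import *
st();  print(hookpt((150,0,0)).round(1),hookpt((0,0,0)).round(1))
o=hookpt((0,0,0))-[517.5,-126,0]; print("box xy",o@ex,o@ey)
```

```text
t 19.15 tcp [476.  -65.6  32.2] th 166.12 tilt [-0.0038  0.0004] F [-0.9 -0.  -2.3] w 22.5 j [-0.27  0.18 -0.54  0.86 -0.   -0.03]
[ 619.  -101.    14.8] [473.4 -65.   15.3]
box xy -57.621699592844756 48.478997720263166
```

Well placed at (-58, 48) in the box, about 7 mm above its floor. Lowering gently to contact.

arm_command(moves=[{"delta_pos":[0,0,0.003],"rotation":[0,-0.002,0]},{"delta_pos":[0,0,0.002],"rotation":[0,0,0]},{"delta_pos":[0,0,0.002],"rotation":[0,0,0]}])

```text
time_s: 19.52
ee_pos: [476.5, -65.8, 25.1]
ee_rot: [-0.001, 0.121, 0.993, -0.0]
force: [-1.8, -0.2, 0.6]
width: 22.6
```

arm_command(moves=[{"delta_pos":[0,0,0.001],"rotation":[0,0,0]},{"delta_pos":[0,0,0],"rotation":[0,0,0]}])

```text
time_s: 19.77
ee_pos: [476.7, -65.9, 25.4]
ee_rot: [-0.0, 0.121, 0.993, -0.0]
force: [-0.6, 0.4, 0.0]
width: 22.5
```

arm_command(moves=[{"delta_pos":[0,0,0],"rotation":[0,0,0]},{"delta_pos":[0,0,0],"rotation":[0,0,0]},{"delta_pos":[0,0,0],"rotation":[0,0,0]}], fingers=0.15)

```text
time_s: 20.15
ee_pos: [478.3, -66.3, 26.2]
ee_rot: [0.001, 0.121, 0.993, -0.001]
force: [-0.8, 0.5, -0.0]
width: 36.2
```

Run:
```python
from h import *
st(); s,p,M=cur()
rows([(p+[0,0,95],np.radians(165.95),4)])
```

```text
t 20.15 tcp [478.3 -66.3  26.2] th 166.11 tilt [ 0.0026 -0.0014] F [-0.8  0.5 -0. ] w 36.2 j [-0.27  0.19 -0.54  0.83 -0.   -0.03]
0 [-0.0001, -0.0, -0.0237] [-0.0, 0.001, 0.001] 
1 [-0.0001, -0.0, -0.0237] [-0.0, 0.001, 0.001] 
2 [-0.0, -0.0, -0.0237] [-0.0, 0.001, 0.001] 
3 [-0.0, -0.0, -0.0237] [-0.0, 0.001, 0.001]
```

arm_command(moves=[{"delta_pos":[0,0,-0.02],"rotation":[0,0,0]},{"delta_pos":[0,0,-0.025],"rotation":[0,0,0]},{"delta_pos":[0,0,-0.03],"rotation":[0,0,0]},{"delta_pos":[0,0,-0.04],"rotation":[0,0,0]},{"delta_pos":[0,0,-0.04],"rotation":[0,0,0]}])

```text
time_s: 20.78
ee_pos: [474.7, -65.3, 181.4]
ee_rot: [-0.003, 0.121, 0.993, 0.0]
force: [-0.1, -0.1, 0.2]
width: 36.0
```

Run:
```python
from h import *
st(); s,p,M=cur()
p_,im=snap("side","d16"); crop(im,180,120,340,270,5,"pics/d16z.png")
rows([((555,215,200),np.radians(94),8)])
```

```text
t 20.77 tcp [474.7 -65.3 181.4] th 166.11 tilt [-0.006   0.0011] F [-0.1 -0.1  0.2] w 36.0 j [-0.27  0.03 -0.35  1.19 -0.   -0.03]
0 [-0.0009, 0.0364, -0.0016] [0.0, 0.0, 0.157] 
1 [0.0049, 0.0361, -0.0016] [0.0, 0.0, 0.157] 
2 [0.0105, 0.0349, -0.0016] [0.0, 0.0, 0.157] 
3 [0.0158, 0.0328, -0.0016] [0.0, 0.0, 0.157] 
4 [0.0207, 0.0299, -0.0016] [0.0, 0.0, 0.157] 
5 [0.0252, 0.0263, -0.0016] [0.0, 0.0, 0.157] 
6 [0.029, 0.0221, -0.0016] [0.0, 0.0, 0.157] 
7 [0.0321, 0.0172, -0.0016] [0.0, 0.0, 0.157]
```

View pics/d16z.png

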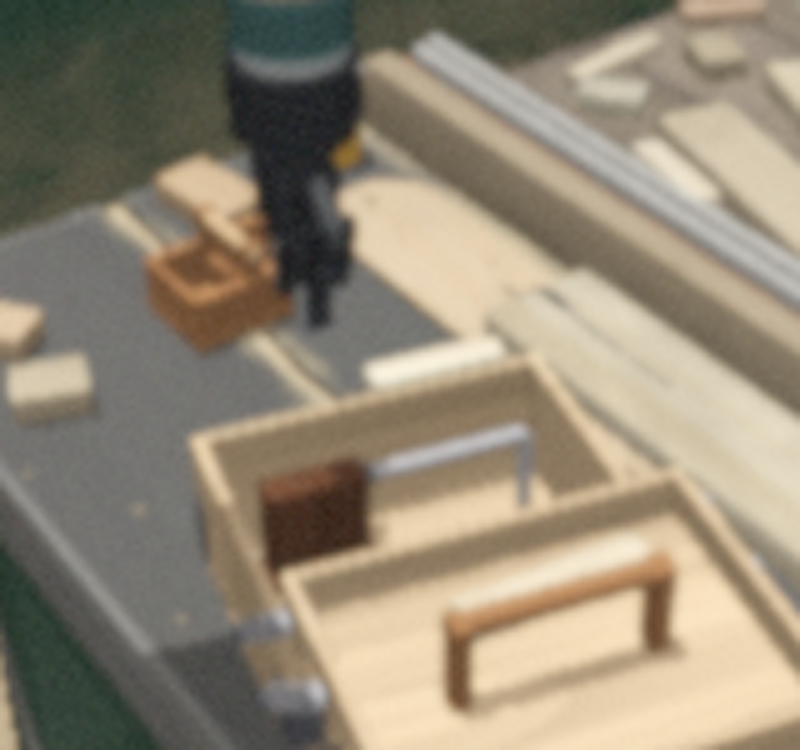

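The hook stands upright in the box. Moving to the tote.

arm_command(moves=[{"delta_pos":[-0.001,0.0365,-0.002],"rotation":[0,0,0.157]},{"delta_pos":[0.005,0.036,-0.002],"rotation":[0,0,0.157]},{"delta_pos":[0.0105,0.035,-0.002],"rotation":[0,0,0.157]},{"delta_pos":[0.016,0.033,-0.002],"rotation":[0,0,0.157]},{"delta_pos":[0.0205,0.03,-0.002],"rotation":[0,0,0.157]},{"delta_pos":[0.025,0.0265,-0.002],"rotation":[0,0,0.157]},{"delta_pos":[0.029,0.022,-0.002],"rotation":[0,0,0.157]},{"delta_pos":[0.032,0.017,-0.002],"rotation":[0,0,0.157]}], fingers=-0.5)

```text
time_s: 21.82
ee_pos: [565.6, 219.4, 205.3]
ee_rot: [0.005, 0.698, 0.716, 0.003]
force: [0.6, -0.7, -0.6]
width: 64.1
```

Run:
```python
from h import *
import pickle
st()
p,im=snap("wrist","w17"); pickle.dump(p,open("w17.pkl","wb")); cv2.imwrite("pics/w17z.png",cv2.resize(im,(800,600)))
```

```text
t 21.82 tcp [565.6 219.4 205.3] th 91.45 tilt [ 0.0113 -0.0035] F [ 0.6 -0.7 -0.6] w 64.1 j [ 0.27  0.23 -0.07  1.26 -0.01  1.81]
```

View pics/w17z.png

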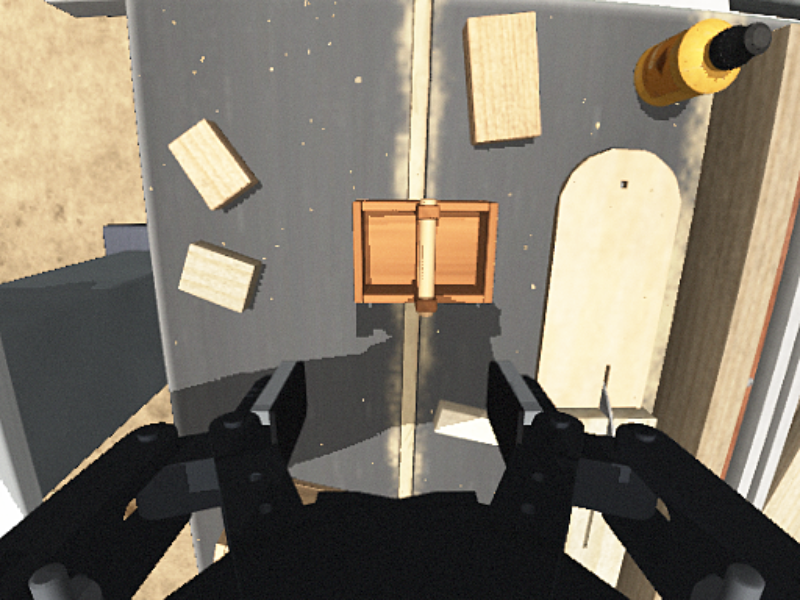

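Run:
```python
from h import *
import pickle
w=pickle.load(open("w17.pkl","rb"));k=512/800
o=[((-56,40,48),(355,201)),((56,40,48),(498,203)),((56,-40,48),(494,303)),((-56,-40,48),(355,303)),((0,34,76),(427,207)),((0,-34,76),(426,305))]
def r(v): return np.concatenate([(proj(w,place([l],*v))[0]-np.array(uv)*k) for l,uv in o])
s=least_squares(r,[588,237,.05]); print(s.x.round(3),np.degrees(s.x[2])); print(r(s.x).reshape(-1,2).round(1).tolist())
st()
x,y,yaw=s.x
rows([((x,y,100),yaw+np.pi/2,5)])
```

```text
[5.90112e+02 2.36916e+02 2.10000e-02] 1.2216864716196585
[[-1.8, -0.4], [0.9, -1.1], [-0.8, -0.4], [-0.4, -0.5], [1.4, 2.5], [0.6, -0.3]]
t 21.88 tcp [567.2 223.6 205.5] th 91.37 tilt [0.0136 0.0007] F [3.5 3.5 0.3] w 63.8 j [ 0.27  0.24 -0.07  1.25 -0.    1.82]
0 [0.0025, 0.0043, 0.0212] [0.003, -0.0, 0.001] 
1 [0.0026, 0.0044, 0.0211] [0.003, -0.0, 0.001] 
2 [0.0026, 0.0045, 0.0211] [0.003, -0.0, 0.001] 
3 [0.0026, 0.0045, 0.0211] [0.003, -0.0, 0.001] 
4 [0.0026, 0.0046, 0.0211] [0.003, -0.0, 0.001]
```

arm_command(moves=[{"delta_pos":[0.0025,0.0045,0.021],"rotation":[0.003,0,0]},{"delta_pos":[0.0025,0.0045,0.021],"rotation":[0.003,0,0]},{"delta_pos":[0.0025,0.0045,0.021],"rotation":[0.003,0,0]},{"delta_pos":[0.0025,0.0045,0.021],"rotation":[0.002,0,0]},{"delta_pos":[0.0015,0.0035,0.021],"rotation":[0,0,0]}])

```text
time_s: 22.5
ee_pos: [591.8, 237.1, 96.2]
ee_rot: [0.001, 0.698, 0.717, 0.002]
force: [-0.0, 0.1, -0.1]
width: 64.0
```

Run:
```python
from h import *
import pickle
st();w,im=snap("wrist","w18"); pickle.dump(w,open("w18.pkl","wb")); cv2.imwrite("pics/w18z.png",cv2.resize(im,(700,525)))
print((proj(w,place([(0,29,76),(0,-29,76),(-56,40,48),(56,40,48)],590.1,236.9,.021))*700/512).round())
rows([((590,237,23),np.radians(91.2),5)])
```

```text
t 22.5 tcp [591.8 237.1  96.2] th 91.53 tilt [0.005 0.001] F [-0.   0.1 -0.1] w 64.0 j [ 0.28  0.36 -0.13  1.07 -0.    1.82]
[[343. 239.]
 [342. 339.]
 [249. 212.]
 [437. 213.]]
0 [0.0001, 0.0, 0.0139] [0.0, 0.0, 0.001] 
1 [0.0001, 0.0, 0.0139] [0.0, 0.0, 0.001] 
2 [0.0001, 0.0, 0.0139] [0.0, 0.0, 0.001] 
3 [0.0001, 0.0, 0.0139] [0.0, 0.0, 0.001] 
4 [0.0001, 0.0, 0.0139] [0.0, 0.0, 0.001]
```

View pics/w18z.png

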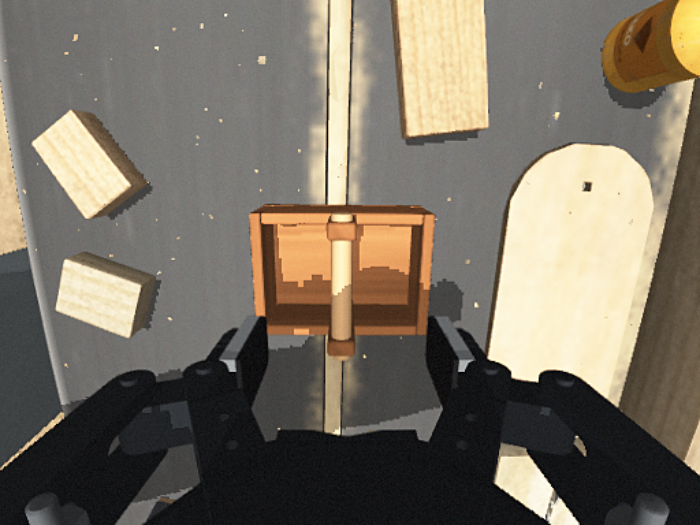

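arm_command(moves=[{"delta_pos":[0,0,0.016],"rotation":[0,0,0]},{"delta_pos":[0,0,0.016],"rotation":[0,0,0]},{"delta_pos":[0,0,0.016],"rotation":[0,0,0]},{"delta_pos":[0,0,0.016],"rotation":[0,0,0]},{"delta_pos":[0,0,0.005],"rotation":[0,0,0]}])

```text
time_s: 23.18
ee_pos: [589.5, 235.8, 18.6]
ee_rot: [-0.0, 0.698, 0.716, -0.001]
force: [0.3, -0.2, 0.4]
width: 64.2
```

Run:
```python
from h import *
st(); rows([((590,237,22),np.radians(91.2),1)])
```

```text
t 23.18 tcp [589.5 235.8  18.6] th 91.49 tilt [-0.0009 -0.0008] F [ 0.3 -0.2  0.4] w 64.2 j [ 0.28  0.44 -0.21  0.93 -0.    1.82]
0 [0.0012, 0.0005, -0.0034] [-0.001, 0.001, 0.005]
```

arm_command(moves=[{"delta_pos":[0.001,0.0005,-0.002],"rotation":[0,0,0]},{"delta_pos":[0,0,0],"rotation":[0,0,0]},{"delta_pos":[0,0,0],"rotation":[0,0,0]},{"delta_pos":[0,0,0],"rotation":[0,0,0]},{"delta_pos":[0,0,0],"rotation":[0,0,0]}], fingers=1, force=90)

```text
time_s: 23.8
ee_pos: [590.1, 237.1, 21.4]
ee_rot: [-0.0, 0.698, 0.716, -0.0]
force: [0.3, 0.2, -1.2]
width: 9.4
```

Run:
```python
from h import *
st(); s,p,M=cur(); rows([(p+[0,0,125],np.radians(91),5)])
```

```text
t 23.8 tcp [590.1 237.1  21.4] th 91.5 tilt [-0.0005 -0.0004] F [ 0.3  0.2 -1.2] w 9.4 j [ 0.28  0.44 -0.2   0.93 -0.    1.83]
0 [-0.0, -0.0, -0.025] [-0.0, 0.0, 0.002] 
1 [-0.0, -0.0, -0.025] [-0.0, 0.0, 0.002] 
2 [-0.0, -0.0, -0.025] [-0.0, 0.0, 0.002] 
3 [-0.0, -0.0, -0.025] [-0.0, 0.0, 0.002] 
4 [-0.0, -0.0, -0.025] [-0.0, 0.0, 0.002]
```

arm_command(moves=[{"delta_pos":[0,0,-0.012],"rotation":[0,0,0]},{"delta_pos":[0,0,-0.02],"rotation":[0,0,0]},{"delta_pos":[0,0,-0.025],"rotation":[0,0,0]},{"delta_pos":[0,0,-0.025],"rotation":[0,0,0]},{"delta_pos":[0,0,-0.025],"rotation":[0,0,0]},{"delta_pos":[0,0,-0.025],"rotation":[0,0,0]}])

```text
time_s: 24.55
ee_pos: [587.3, 236.2, 156.9]
ee_rot: [-0.002, 0.698, 0.716, -0.003]
force: [-0.2, 0.6, -3.7]
width: 9.0
```

Run:
```python
from h import *
st(); d,im=snap("side","d19"); crop(im,180,90,340,240,4,"pics/d19z.png")
c=np.array([517.5,-126,0])-35*ey+0*ex; print(c)
rows([((c[0],c[1],152),np.radians(75.95),9)])
```

```text
t 24.55 tcp [587.3 236.2 156.9] th 91.5 tilt [-0.0066 -0.0023] F [-0.2  0.6 -3.7] w 9.0 j [ 0.28  0.32 -0.06  1.2  -0.    1.83]
[ 509.01052863 -159.95480637    0.        ]
0 [-0.0439, -0.0101, 0.0011] [-0.0, 0.0, 0.03] 
1 [-0.0441, -0.0088, 0.0011] [-0.0, 0.0, 0.03] 
2 [-0.0444, -0.0075, 0.001] [-0.0, 0.0, 0.03] 
3 [-0.0446, -0.0061, 0.001] [-0.0, 0.0, 0.03] 
4 [-0.0448, -0.0048, 0.001] [-0.0, 0.0, 0.03] 
5 [-0.0449, -0.0034, 0.001] [-0.0, 0.0, 0.03] 
6 [-0.045, -0.0021, 0.001] [-0.0, 0.0, 0.03] 
7 [-0.045, -0.0007, 0.001] [-0.0, 0.0, 0.03] 
8 [-0.045, 0.0006, 0.001] [-0.0, 0.0, 0.03]
```

View pics/d19z.png

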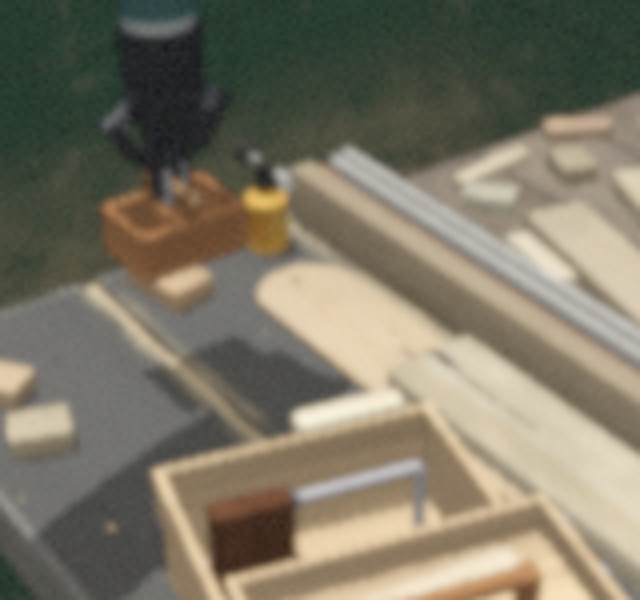

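arm_command(moves=[{"delta_pos":[-0.044,-0.01,0.0005],"rotation":[0,0,0.03]},{"delta_pos":[-0.044,-0.009,0.0005],"rotation":[0,0,0.03]},{"delta_pos":[-0.0445,-0.0075,0.0005],"rotation":[0,0,0.03]},{"delta_pos":[-0.0445,-0.006,0.0005],"rotation":[0,0,0.03]},{"delta_pos":[-0.045,-0.005,0.0005],"rotation":[0,0,0.03]},{"delta_pos":[-0.045,-0.0035,0.0005],"rotation":[0,0,0.03]},{"delta_pos":[-0.045,-0.002,0.0005],"rotation":[0,0,0.03]}])

```text
time_s: 25.48
ee_pos: [527.1, -77.6, 159.9]
ee_rot: [0.003, 0.769, 0.639, 0.003]
force: [0.7, 0.4, -1.9]
width: 8.9
```

Run:
```python
from h import *
st(); rows([((509,-160,150),np.radians(75.95),4)])
```

```text
t 25.48 tcp [527.1 -77.6 159.9] th 79.46 tilt [0.0086 0.0003] F [ 0.7  0.4 -1.9] w 8.9 j [-0.27  0.13 -0.29  1.14  0.    1.49]
0 [-0.0211, -0.0007, 0.0024] [0.002, -0.001, 0.015] 
1 [-0.0211, -0.0004, 0.0024] [0.002, -0.001, 0.015] 
2 [-0.0211, -0.0, 0.0025] [0.002, -0.001, 0.015] 
3 [-0.0211, 0.0003, 0.0025] [0.002, -0.001, 0.015]
```

arm_command(moves=[{"delta_pos":[-0.021,-0.0005,0.002],"rotation":[0.002,-0.001,0.015]},{"delta_pos":[-0.021,-0.0005,0.002],"rotation":[0.002,-0.001,0.015]},{"delta_pos":[-0.021,0,0.002],"rotation":[0.002,-0.001,0.015]},{"delta_pos":[-0.018,0,0.002],"rotation":[0.001,-0.001,0.015]},{"delta_pos":[0,0,0],"rotation":[0,0,0]}])

```text
time_s: 26.1
ee_pos: [506.9, -162.4, 151.7]
ee_rot: [0.002, 0.79, 0.613, -0.0]
force: [-0.3, 0.3, -2.8]
width: 9.1
```

Run:
```python
from h import *
import pickle
st(); s,p,M=cur(); o=p-[517.5,-126,0]; print("box",o@ex,o@ey)
w,im=snap("wrist","w20"); pickle.dump(w,open("w20.pkl","wb")); cv2.imwrite("pics/w20z.png",cv2.resize(im,(700,525)))
d,im=snap("scene","s20"); crop(im,210,150,340,260,5,"pics/s20z.png")
rows([((509,-160,100),np.radians(75.95),4)])
```

```text
t 26.1 tcp [ 506.9 -162.4  151.7] th 75.55 tilt [ 0.0015 -0.0027] F [-0.3  0.3 -2.8] w 9.1 j [-0.43  0.14 -0.3   1.13 -0.    1.39]
box -1.4262395785291908 -37.88343600807921
0 [0.0005, 0.0003, 0.013] [0.001, 0.0, -0.001] 
1 [0.0005, 0.0003, 0.013] [0.001, 0.0, -0.001] 
2 [0.0005, 0.0003, 0.013] [0.001, 0.0, -0.001] 
3 [0.0005, 0.0003, 0.013] [0.001, 0.0, -0.001]
```

View pics/w20z.png

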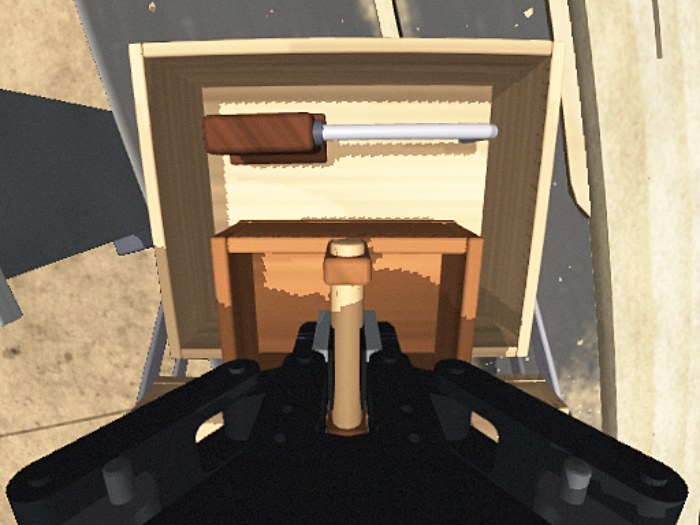

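View pics/s20z.png

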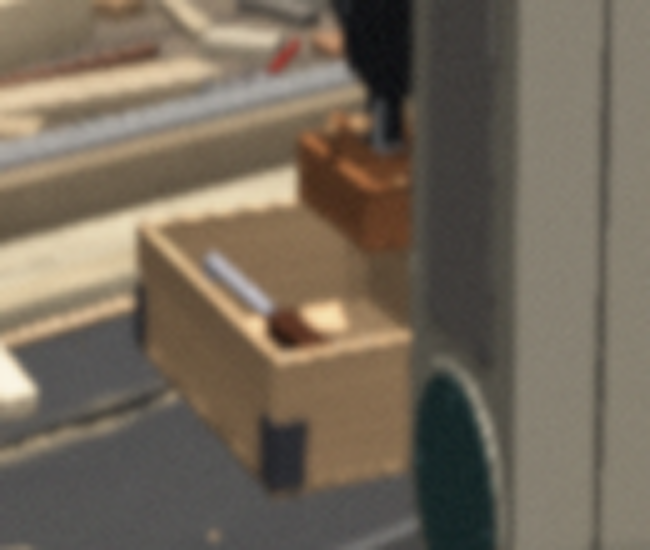

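The hook stands along the +y side, with its block at (260,133), and the tote is clear of it. Lowering the tote at y ≈ -32.

arm_command(moves=[{"delta_pos":[0.002,0.0005,0.013],"rotation":[0,0,-0.001]},{"delta_pos":[0.002,0.0005,0.013],"rotation":[0,0,-0.002]},{"delta_pos":[0.001,0.0005,0.014],"rotation":[0,0,-0.002]},{"delta_pos":[0.001,0.0005,0.014],"rotation":[0,0,-0.002]}])

```text
time_s: 26.7
ee_pos: [511.7, -153.9, 94.7]
ee_rot: [0.002, 0.787, 0.617, 0.001]
force: [0.8, 0.5, -2.9]
width: 9.1
```

Run:
```python
from h import *
st(); s,p,M=cur(); o=p-[517.5,-126,0]; print("box",o@ex,o@ey)
rows([((509.7,-157,36),np.radians(75.95),5)])
```

```text
t 26.7 tcp [ 511.7 -153.9   94.7] th 76.24 tilt [ 0.003  -0.0019] F [ 0.8  0.5 -2.9] w 9.1 j [-0.41  0.19 -0.37  1.01 -0.    1.4 ]
box 1.1804932228811946 -28.505051728691363
0 [-0.0007, -0.0003, 0.0117] [0.001, 0.0, 0.001] 
1 [-0.0007, -0.0003, 0.0117] [0.001, 0.0, 0.001] 
2 [-0.0007, -0.0003, 0.0117] [0.001, 0.0, 0.001] 
3 [-0.0007, -0.0003, 0.0117] [0.001, 0.0, 0.001] 
4 [-0.0007, -0.0003, 0.0117] [0.001, 0.0, 0.001]
```

arm_command(moves=[{"delta_pos":[-0.001,0,0.0115],"rotation":[0,0,0.001]},{"delta_pos":[-0.001,0,0.0115],"rotation":[0,0,0.001]},{"delta_pos":[-0.001,0,0.0115],"rotation":[0,0,0.001]},{"delta_pos":[-0.0005,0,0.0115],"rotation":[0,0,0]},{"delta_pos":[0,0,0.007],"rotation":[0,0,0]}])

```text
time_s: 27.32
ee_pos: [510.1, -157.4, 36.7]
ee_rot: [0.001, 0.788, 0.616, -0.0]
force: [0.4, 0.8, -3.7]
width: 9.0
```

Run:
```python
from h import *
st(); s,p,M=cur(); o=p-[517.5,-126,0]; print("box",o@ex,o@ey)
```

```text
t 27.32 tcp [ 510.1 -157.4   36.7] th 76.05 tilt [ 0.0008 -0.0012] F [ 0.4  0.8 -3.7] w 9.0 j [-0.42  0.26 -0.42  0.89 -0.    1.39]
box 0.4527993582477594 -32.24709683380145
```

arm_command(moves=[{"delta_pos":[0,0,0.003],"rotation":[0,0,0]},{"delta_pos":[0,0,0.002],"rotation":[0,0,0]},{"delta_pos":[0,0,0.0015],"rotation":[0,0,0]}])

```text
time_s: 27.7
ee_pos: [510.4, -157.6, 29.8]
ee_rot: [0.001, 0.788, 0.616, 0.0]
force: [-0.2, 0.2, -2.6]
width: 8.9
```

arm_command(moves=[{"delta_pos":[0,0,0.001],"rotation":[0,0,0]},{"delta_pos":[0,0,0.001],"rotation":[0,0,0]}])

```text
time_s: 27.95
ee_pos: [510.6, -157.7, 29.3]
ee_rot: [0.001, 0.788, 0.616, 0.0]
force: [-4.3, 2.1, 7.5]
width: 9.5
```

Contact is made: force z rose to +7.5 N. Releasing.

arm_command(moves=[{"delta_pos":[0,0,0],"rotation":[0,0,0]},{"delta_pos":[0,0,0],"rotation":[0,0,0]},{"delta_pos":[0,0,0],"rotation":[0,0,0]}], fingers=0.1)

```text
time_s: 28.32
ee_pos: [512.9, -158.6, 30.7]
ee_rot: [0.003, 0.788, 0.616, 0.001]
force: [-0.1, -1.1, 0.3]
width: 38.1
```

arm_command(moves=[{"delta_pos":[0,0,-0.015],"rotation":[0,0,0]},{"delta_pos":[0,0,-0.025],"rotation":[0,0,0]},{"delta_pos":[0,0,-0.035],"rotation":[0,0,0]},{"delta_pos":[0,0,-0.045],"rotation":[0,0,0]},{"delta_pos":[0,0,-0.045],"rotation":[0,0,0]},{"delta_pos":[0,0,-0.04],"rotation":[0,0,0]}])

```text
time_s: 29.08
ee_pos: [509.7, -157.1, 243.2]
ee_rot: [0.002, 0.788, 0.616, 0.0]
force: [0.7, 0.3, -0.1]
width: 38.8
```

Run:
```python
from h import *
import pickle
st(); w,im=snap("wrist","w21"); cv2.imwrite("pics/w21z.png",cv2.resize(im,(700,525)))
d,im=snap("side","d21"); crop(im,180,120,340,270,5,"pics/d21z.png")
rows([((466.4,-320.7,215),np.radians(165.95),9)])
```

```text
t 29.07 tcp [ 509.7 -157.1  243.2] th 76.06 tilt [ 0.0027 -0.0021] F [ 0.7  0.3 -0.1] w 38.8 j [-0.42  0.09 -0.16  1.32 -0.    1.39]
0 [-0.0187, -0.0007, 0.0037] [0.001, 0.001, -0.174] 
1 [-0.0183, -0.004, 0.0036] [0.001, 0.001, -0.174] 
2 [-0.0174, -0.0071, 0.0036] [0.001, 0.001, -0.174] 
3 [-0.0159, -0.01, 0.0036] [0.001, 0.001, -0.174] 
4 [-0.0139, -0.0126, 0.0036] [0.001, 0.001, -0.174] 
5 [-0.0115, -0.0148, 0.0036] [0.001, 0.001, -0.174] 
6 [-0.0088, -0.0166, 0.0036] [0.001, 0.001, -0.174] 
7 [-0.0058, -0.0178, 0.0036] [0.001, 0.001, -0.174] 
8 [-0.0026, -0.0186, 0.0036] [0.001, 0.001, -0.174]
```

View pics/w21z.png

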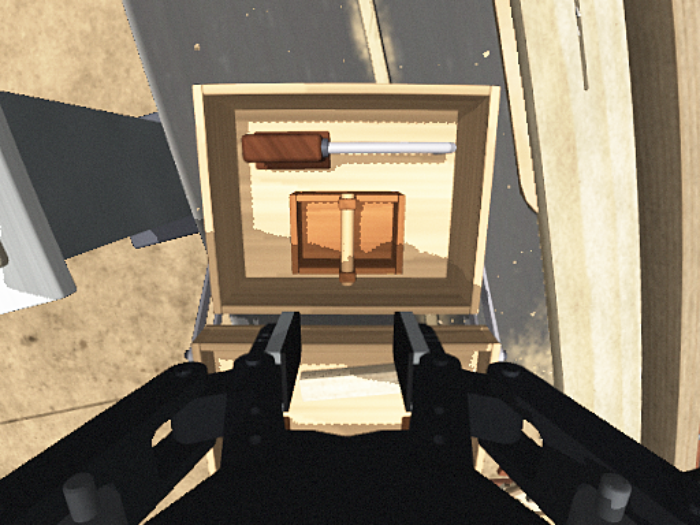

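View pics/d21z.png

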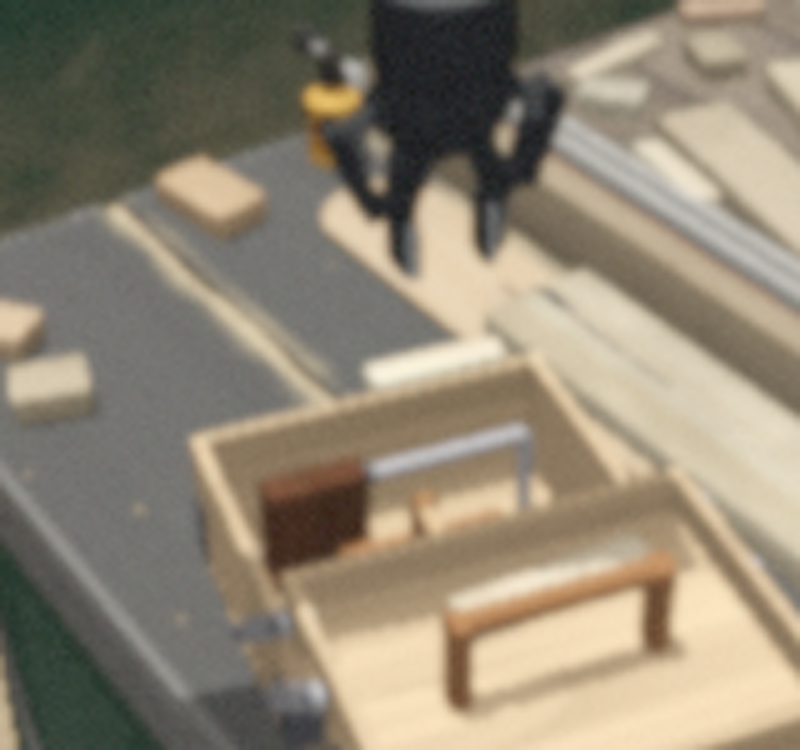

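Hook and tote both stand upright in the box: hook block at (285,148), tote at (347,235). Now back to the handle.

arm_command(moves=[{"delta_pos":[-0.0205,-0.001,0.003],"rotation":[0,0,-0.178]},{"delta_pos":[-0.02,-0.0045,0.003],"rotation":[0,0,-0.178]},{"delta_pos":[-0.019,-0.008,0.003],"rotation":[0,0,-0.178]},{"delta_pos":[-0.0175,-0.011,0.003],"rotation":[0,0,-0.178]},{"delta_pos":[-0.015,-0.014,0.003],"rotation":[0,0,-0.178]},{"delta_pos":[-0.0125,-0.0165,0.003],"rotation":[0,0,-0.178]},{"delta_pos":[-0.009,-0.0185,0.003],"rotation":[0,0,-0.178]},{"delta_pos":[-0.006,-0.0195,0.003],"rotation":[0,0,-0.178]}], fingers=-0.6)

```text
time_s: 30.18
ee_pos: [469.6, -320.3, 227.1]
ee_rot: [0.009, 0.169, 0.986, -0.002]
force: [-0.3, 0.2, -0.4]
width: 68.3
```

Run:
```python
from h import *
import pickle
st(); rows([((466.4,-320.5,200),np.radians(165.95),4)])
```

```text
t 30.18 tcp [ 469.6 -320.3  227.1] th 160.54 tilt [ 0.016  -0.0077] F [-0.3  0.2 -0.4] w 68.3 j [-0.72  0.15 -0.13  1.28  0.   -0.38]
0 [0.0008, -0.0003, 0.0068] [-0.001, 0.004, -0.024] 
1 [0.0008, -0.0003, 0.0068] [-0.001, 0.004, -0.024] 
2 [0.0008, -0.0003, 0.0068] [-0.001, 0.004, -0.024] 
3 [0.0008, -0.0002, 0.0068] [-0.001, 0.004, -0.024]
```

arm_command(moves=[{"delta_pos":[0.001,0,0.007],"rotation":[-0.001,0.004,-0.024]},{"delta_pos":[0.001,0,0.007],"rotation":[-0.001,0.004,-0.024]},{"delta_pos":[0.001,0,0.007],"rotation":[-0.001,0.003,-0.024]},{"delta_pos":[0,0,0.005],"rotation":[0,0,-0.022]},{"delta_pos":[0,0,0],"rotation":[0,0,0]}])

```text
time_s: 30.8
ee_pos: [466.0, -317.4, 198.6]
ee_rot: [0.002, 0.122, 0.992, 0.001]
force: [0.3, -0.1, 0.6]
width: 68.3
```

Run:
```python
from h import *
import pickle
st(); w,im=snap("wrist","w22"); cv2.imwrite("pics/w22z.png",cv2.resize(im,(700,525)))
H=place([[-60,0,170],[60,0,170]],516.5,-126,-.245)+arc(1.745); print((proj(w,H)*700/512).round(), H.mean(0))
rows([((466.4,-320.5,131),np.radians(165.95),4)])
```

```text
t 30.8 tcp [ 466.  -317.4  198.6] th 165.96 tilt [0.0042 0.0014] F [ 0.3 -0.1  0.6] w 68.3 j [-0.71  0.17 -0.17  1.23  0.   -0.47]
[[344. 184.]
 [345. 397.]] [ 468.38718873 -318.43379474  187.34047499]
0 [-0.0002, -0.0007, 0.017] [0.001, 0.001, -0.0] 
1 [-0.0002, -0.0007, 0.017] [0.001, 0.001, -0.0] 
2 [-0.0002, -0.0007, 0.017] [0.001, 0.001, -0.0] 
3 [-0.0002, -0.0007, 0.017] [0.001, 0.001, -0.0]
```

View pics/w22z.png

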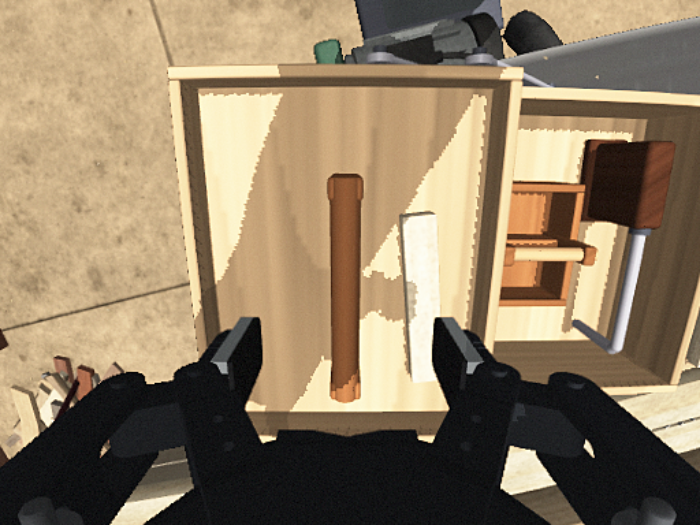

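arm_command(moves=[{"delta_pos":[0,-0.0005,0.017],"rotation":[0.001,0.001,0]},{"delta_pos":[0,-0.0005,0.017],"rotation":[0,0.001,0]},{"delta_pos":[0,-0.0005,0.016],"rotation":[0,0,0]},{"delta_pos":[0,0,0.012],"rotation":[0,0,0]},{"delta_pos":[0,0,0],"rotation":[0,0,0]}])

```text
time_s: 31.48
ee_pos: [465.4, -318.4, 131.5]
ee_rot: [0.0, 0.122, 0.992, 0.001]
force: [0.9, 0.0, 0.6]
width: 68.2
```

arm_command(moves=[{"delta_pos":[0,0,0],"rotation":[0,0,0]},{"delta_pos":[0,0,0],"rotation":[0,0,0]},{"delta_pos":[0,0,0],"rotation":[0,0,0]},{"delta_pos":[0,0,0],"rotation":[0,0,0]},{"delta_pos":[0,0,0],"rotation":[0,0,0]}], fingers=1, force=60)

```text
time_s: 32.1
ee_pos: [466.5, -318.3, 133.0]
ee_rot: [0.002, 0.122, 0.992, 0.001]
force: [0.0, 0.3, -1.8]
width: 14.0
```

Run:
```python
from h import *
st(); arcrows(np.linspace(1.745,0,19))
```

```text
t 32.1 tcp [ 466.5 -318.3  133. ] th 165.95 tilt [0.0036 0.0018] F [ 0.   0.3 -1.8] w 14.0 j [-0.72  0.21 -0.25  1.1   0.   -0.47]
0 [-0.0, 0.0094, -0.0084] [0.003, 0.003, 0.0] 
1 [0.0, 0.0101, -0.0075] [0.0, 0.0, 0.0] 
2 [0.0, 0.0108, -0.0065] [0.0, 0.0, 0.0] 
3 [0.0, 0.0114, -0.0054] [0.0, 0.0, 0.0] 
4 [0.0, 0.0118, -0.0043] [0.0, 0.0, 0.0] 
5 [0.0, 0.0122, -0.0031] [0.0, 0.0, 0.0] 
6 [0.0, 0.0124, -0.0019] [0.0, 0.0, 0.0] 
7 [0.0, 0.0126, -0.0007] [0.0, 0.0, 0.0] 
8 [0.0, 0.0126, 0.0005] [0.0, 0.0, 0.0] 
9 [0.0, 0.0125, 0.0017] [0.0, 0.0, 0.0] 
10 [0.0, 0.0123, 0.0029] [0.0, 0.0, 0.0] 
11 [0.0, 0.0119, 0.0041] [0.0, 0.0, 0.0] 
12 [0.0, 0.0115, 0.0052] [0.0, 0.0, 0.0] 
13 [0.0, 0.0109, 0.0063] [0.0, 0.0, 0.0] 
14 [0.0, 0.0102, 0.0073] [0.0, 0.0, 0.0] 
15 [0.0, 0.0095, 0.0083] [0.0, 0.0, 0.0] 
16 [0.0, 0.0086, 0.0092] [0.0, 0.0, 0.0] 
17 [0.0, 0.0077, 0.01] [0.0, 0.0, 0.0]
```

arm_command(moves=[{"delta_pos":[0,0.0095,-0.0085],"rotation":[0,0,0]},{"delta_pos":[0,0.01,-0.0075],"rotation":[0,0,0]},{"delta_pos":[0,0.011,-0.0065],"rotation":[0,0,0]},{"delta_pos":[0,0.0115,-0.0055],"rotation":[0,0,0]},{"delta_pos":[0,0.012,-0.0045],"rotation":[0,0,0]}])

```text
time_s: 32.72
ee_pos: [480.3, -263.2, 166.3]
ee_rot: [0.002, 0.123, 0.992, 0.001]
force: [3.3, -1.3, -9.5]
width: 14.2
```

```bash
cat >> h.py <<'E'
def where(n):
    st(); s,p,M=cur(); b=np.array([466.5,-318.3,133.0])-arc(1.745); d=p-b; v=d@ey/130+.819
    a=np.arctan2(v,d[2]/130+.574); q=.96-a; print("q",round(q,3),"ex",round(d@ex,1),"rad err",round(130*np.hypot(v,d[2]/130+.574)-130,1)); arcrows([q]+list(np.linspace(q,0,n+1)[1:]))
E
python3 - <<'E'
from h import *
where(13)
E
```

```text
t 32.73 tcp [ 480.3 -263.2  166.3] th 165.91 tilt [0.0034 0.0014] F [ 3.3 -1.3 -9.5] w 14.2 j [-0.62  0.16 -0.25  1.16  0.   -0.38]
q 1.233 ex 0.0 rad err 0.1
0 [0.0, 0.012, -0.0027] [0.002, 0.003, -0.001] 
1 [0.0, 0.0122, -0.0016] [0.0, 0.0, 0.0] 
2 [0.0, 0.0123, -0.0004] [0.0, 0.0, 0.0] 
3 [0.0, 0.0123, 0.0007] [0.0, 0.0, 0.0] 
4 [0.0, 0.0122, 0.0019] [0.0, 0.0, 0.0] 
5 [0.0, 0.0119, 0.003] [0.0, 0.0, 0.0] 
6 [0.0, 0.0116, 0.0042] [0.0, 0.0, 0.0] 
7 [0.0, 0.0112, 0.0052] [0.0, 0.0, 0.0] 
8 [0.0, 0.0106, 0.0063] [0.0, 0.0, 0.0] 
9 [0.0, 0.01, 0.0072] [0.0, 0.0, 0.0] 
10 [0.0, 0.0092, 0.0082] [0.0, 0.0, 0.0] 
11 [0.0, 0.0084, 0.009] [0.0, 0.0, 0.0] 
12 [0.0, 0.0075, 0.0097] [0.0, 0.0, 0.0]
```

arm_command(moves=[{"delta_pos":[0,0.012,-0.0025],"rotation":[0,0,0]},{"delta_pos":[0,0.012,-0.0015],"rotation":[0,0,0]},{"delta_pos":[0,0.0125,-0.0005],"rotation":[0,0,0]},{"delta_pos":[0,0.0125,0.0005],"rotation":[0,0,0]},{"delta_pos":[0,0.012,0.002],"rotation":[0,0,0]},{"delta_pos":[0,0.012,0.003],"rotation":[0,0,0]}])

```text
time_s: 33.48
ee_pos: [499.4, -187.0, 163.7]
ee_rot: [0.001, 0.122, 0.992, 0.001]
force: [4.4, -4.0, -13.2]
width: 14.0
```

Run:
```python
from h import *
where(8)
```

```text
t 33.48 tcp [ 499.4 -187.   163.7] th 165.95 tilt [0.003  0.0013] F [  4.4  -4.  -13.2] w 14.0 j [-0.48  0.14 -0.28  1.15  0.   -0.24]
q 0.619 ex 0.1 rad err 0.1
0 [0.0, 0.0093, 0.0037] [0.002, 0.003, -0.0] 
1 [0.0, 0.009, 0.0044] [0.0, 0.0, 0.0] 
2 [0.0, 0.0087, 0.0051] [0.0, 0.0, 0.0] 
3 [0.0, 0.0082, 0.0058] [0.0, 0.0, 0.0] 
4 [0.0, 0.0078, 0.0064] [0.0, 0.0, 0.0] 
5 [0.0, 0.0072, 0.007] [0.0, 0.0, 0.0] 
6 [0.0, 0.0067, 0.0075] [0.0, 0.0, 0.0] 
7 [0.0, 0.0061, 0.008] [0.0, 0.0, 0.0]
```

arm_command(moves=[{"delta_pos":[0,0.009,0.0035],"rotation":[0,0,0]},{"delta_pos":[0,0.009,0.0045],"rotation":[0,0,0]},{"delta_pos":[0,0.0085,0.005],"rotation":[0,0,0]},{"delta_pos":[0,0.008,0.0055],"rotation":[0,0,0]},{"delta_pos":[0,0.0065,0.0055],"rotation":[0,0,0]}])

```text
time_s: 34.1
ee_pos: [509.9, -145.4, 138.1]
ee_rot: [0.001, 0.123, 0.992, -0.0]
force: [1.9, -3.8, -8.5]
width: 14.0
```

Run:
```python
from h import *
where(5)
```

```text
t 34.1 tcp [ 509.9 -145.4  138.1] th 165.92 tilt [ 0.0022 -0.0012] F [ 1.9 -3.8 -8.5] w 14.0 j [-0.4   0.15 -0.32  1.1  -0.   -0.15]
q 0.233 ex 0.2 rad err -0.1
0 [0.0, 0.0044, 0.0041] [-0.001, 0.002, -0.001] 
1 [0.0, 0.0042, 0.0043] [0.0, 0.0, 0.0] 
2 [0.0, 0.004, 0.0045] [0.0, 0.0, 0.0] 
3 [0.0, 0.0038, 0.0047] [0.0, 0.0, 0.0] 
4 [0.0, 0.0036, 0.0049] [0.0, 0.0, 0.0]
```

arm_command(moves=[{"delta_pos":[0,0.0045,0.004],"rotation":[0,0,0]},{"delta_pos":[0,0.004,0.0045],"rotation":[0,0,0]},{"delta_pos":[0,0.0035,0.004],"rotation":[0,0,0]},{"delta_pos":[0,0.002,0.0025],"rotation":[0,0,0]}])

```text
time_s: 34.6
ee_pos: [513.5, -130.9, 122.3]
ee_rot: [0.001, 0.123, 0.992, -0.001]
force: [2.4, -3.3, -7.4]
width: 13.8
```

Run:
```python
from h import *
where(3)
```

```text
t 34.6 tcp [ 513.5 -130.9  122.3] th 165.92 tilt [ 0.0019 -0.0015] F [ 2.4 -3.3 -7.4] w 13.8 j [-0.37  0.16 -0.34  1.07 -0.   -0.13]
q 0.065 ex 0.2 rad err -0.1
0 [0.0, 0.0018, 0.0022] [-0.001, 0.002, -0.001] 
1 [0.0, 0.0017, 0.0023] [0.0, 0.0, 0.0] 
2 [0.0, 0.0017, 0.0023] [0.0, 0.0, 0.0]
```

arm_command(moves=[{"delta_pos":[0,0.0015,0.002],"rotation":[0,0,0]},{"delta_pos":[0,0.0015,0.002],"rotation":[0,0,0]},{"delta_pos":[0,0.001,0.0015],"rotation":[0,0,0]}])

```text
time_s: 34.98
ee_pos: [514.6, -126.8, 116.7]
ee_rot: [0.001, 0.123, 0.992, -0.001]
force: [2.1, -1.9, -6.8]
width: 13.8
```

Run:
```python
from h import *
where(1)
```

```text
t 34.98 tcp [ 514.6 -126.8  116.7] th 165.91 tilt [ 0.002  -0.0014] F [ 2.1 -1.9 -6.8] w 13.8 j [-0.36  0.17 -0.35  1.05 -0.   -0.12]
q 0.011 ex 0.2 rad err -0.1
0 [0.0, 0.0008, 0.0012] [-0.001, 0.002, -0.001]
```

arm_command(moves=[{"delta_pos":[0,0.001,0.0015],"rotation":[0,0,0]},{"delta_pos":[0,0.0005,0.001],"rotation":[0,0,0]}])

```text
time_s: 35.22
ee_pos: [514.9, -126.1, 115.5]
ee_rot: [0.001, 0.123, 0.992, -0.002]
force: [-2.8, -3.5, 3.4]
width: 13.7
```

arm_command(moves=[{"delta_pos":[0,0.0005,0.001],"rotation":[0,0,0]},{"delta_pos":[0,0,0],"rotation":[0,0,0]}])

```text
time_s: 35.48
ee_pos: [514.8, -126.2, 115.6]
ee_rot: [0.001, 0.123, 0.992, -0.002]
force: [0.1, -2.3, -4.3]
width: 13.7
```

It is seated: the height stopped at 115.5 mm and the force changed sign. Releasing and rising.

arm_command(moves=[{"delta_pos":[0,0,0],"rotation":[0,0,0]},{"delta_pos":[0,0,0],"rotation":[0,0,0]},{"delta_pos":[0,0,0],"rotation":[0,0,0]},{"delta_pos":[0,0,0],"rotation":[0,0,0]}], fingers=-0.5)

```text
time_s: 35.98
ee_pos: [515.9, -124.0, 116.2]
ee_rot: [0.002, 0.122, 0.992, 0.0]
force: [-0.3, -0.5, -0.1]
width: 64.0
```

arm_command(moves=[{"delta_pos":[0,0,-0.02],"rotation":[0,0,0]},{"delta_pos":[0,0,-0.035],"rotation":[0,0,0]},{"delta_pos":[0,0,-0.045],"rotation":[0,0,0]},{"delta_pos":[0,0,-0.045],"rotation":[0,0,0]},{"delta_pos":[0.01,0.03,-0.045],"rotation":[0,0,0]},{"delta_pos":[0.01,0.03,-0.03],"rotation":[0,0,0]},{"delta_pos":[0.01,0.03,-0.02],"rotation":[0,0,0]},{"delta_pos":[0,0,0],"rotation":[0,0,0]}])

```text
time_s: 36.98
ee_pos: [507.5, -26.0, 364.0]
ee_rot: [0.002, 0.123, 0.992, 0.003]
force: [-0.1, 0.2, -0.2]
width: 64.1
```

Run:
```python
from h import *
st(); w,im=snap("wrist","w30"); cv2.imwrite("pics/w30z.png",cv2.resize(im,(700,525)))
d,im=snap("side","d30"); crop(im,140,110,400,330,3,"pics/d30z.png")
b=cv2.imread("pics/side0.png"); 
# difference vs. start
df=cv2.absdiff(cv2.GaussianBlur(b,(3,3),0),cv2.GaussianBlur(im,(3,3),0)).max(2); crop(df,140,110,400,330,3,"pics/df30.png")
s,im=snap("scene","s30"); crop(im,100,160,360,300,3,"pics/s30z.png")
```

```text
t 36.98 tcp [507.5 -26.  364. ] th 165.88 tilt [0.0053 0.0045] F [-0.1  0.2 -0.2] w 64.1 j [-0.18  0.02  0.01  1.56  0.01  0.06]
```

View pics/w30z.png

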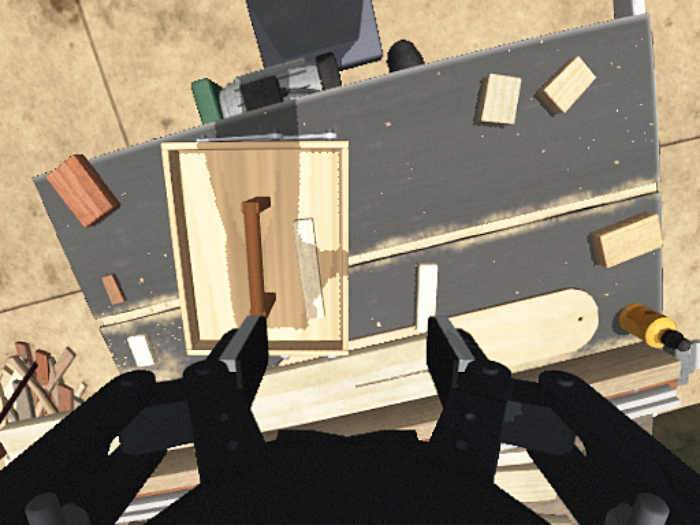

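View pics/d30z.png

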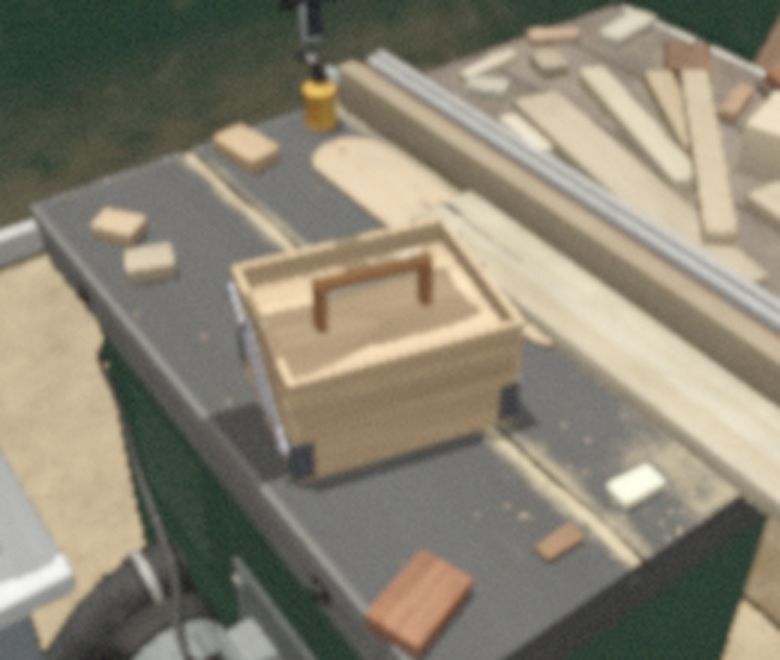

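View pics/df30.png

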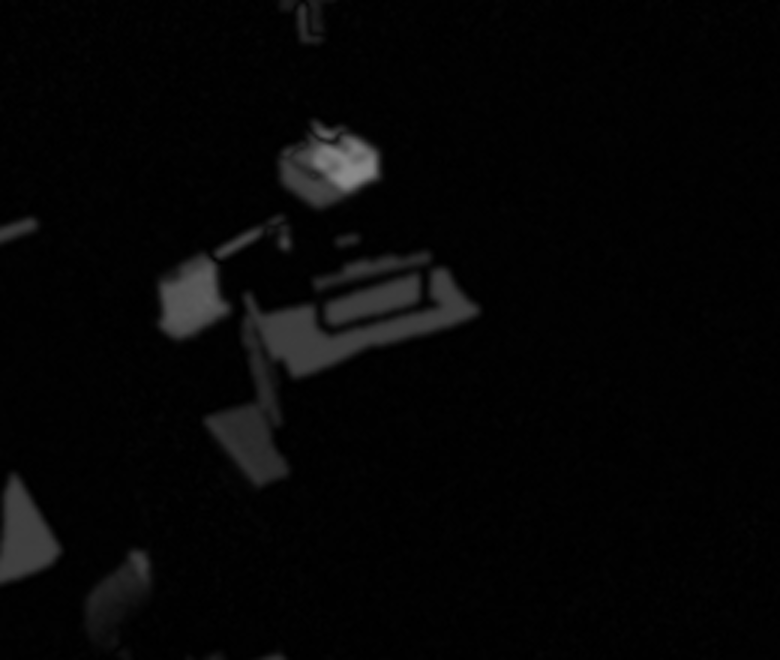

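View pics/s30z.png

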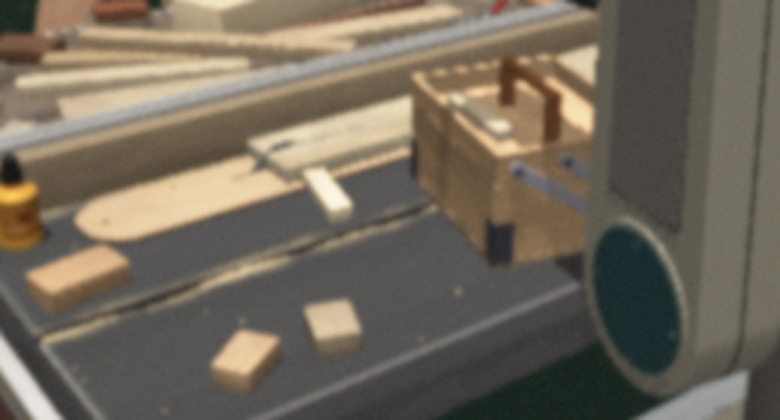

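The difference image against the start shows only the removed hook and tote and some shadow changes. The tray edges, handle and scraps are where they began, and the batten is in the tray at (308,268) in the wrist view. Handing in.

Run:
```python
from station import arm
print(arm.close_job(), arm.sense()["time_s"])
```

```text
the job is handed in; nothing more can be done
the job is handed in; nothing more can be done
```

The job is done and handed in at about 37 s of the 72 s allowed. No verdict is reported.

**What was done:**
- I swung the tray open by its handle to its stop.
- With the hook I drew the tote about 120 mm; its centre went from x≈710 to x≈590 mm. Nothing but the hook touched it until then.
- I set the hook down at about (-58, +48) mm and the tote at about (0, -32) mm in the compartment frame. Both were lowered to contact before release.
- I swung the tray shut along its arc and released it once it was resting on the rim.

**Last checks:**
- The last pictures inside the box, taken before shutting, show the hook and tote upright on its floor.
- After shutting, a side-camera comparison with the start shows only the missing hook and tote plus shadows and the arm. The tray, handle and the scraps that camera can see are where they began.
- The batten is in the tray.
- Cream_batten is hidden by the box in the side view. I checked it only by eye in the scene and wrist pictures, where it looks unmoved.

**What disagreed:**
- The cameras put the shut fingertips about 30 mm behind the reported TCP, so my first grip on the handle closed on air just above it, with no contact force. I allowed for the 30 mm from then on.
- Camera measurements of the same object differed by a few millimetres, which stayed within the clearances.

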